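# Re-peg a bottle-drying rail and count it

## Robot

A 7-joint arm with a two-finger parallel gripper is mounted at the origin on the work surface. World frame = base frame: x ahead of the robot, y to its left, z up, the work surface at z = 0. Lengths are in m, angles in rad, forces in N, time in s.
With the tool pointing down it reaches from about 0.425 to 0.875 m from the base axis. Payload 4.7 kg.
Tool frame: the origin (TCP) lies on the centre line of the jaws, within the pads' length; the fingertips stand 19 mm ahead of it and the grasp point (between the pads) is the TCP; y points along the fingers, x is the direction in which the jaws open and shut, and the axes are right-handed (so a half turn about y gives the same grasp; the last joint's range is limited). The gripper opens to 85 mm and grips with 20 to 120 N. Pads are 22 mm wide; open, the fingers measure 114 mm over their backs; the gripper's body (76 mm by 85 mm) begins 54 mm behind the grasp point. The pads swing forward as they close: fully open they stand 13 mm farther back than shut.
Start: joints at [1.262, 0.321, -0.07, 1.45, 0.023, 1.371, -0.057], TCP at [0.206, -0.616, 0.25] pointing down, gripper open.
Joint ranges: [-2.86, 2.86], [-0.3, 2.09], [-1.38, 1.24], [0.06, 2.45], [-1.56, 4.7], [0.09, 2.05], [-2.69, 2.69]. Speed limits (rad/s): [2.57, 2.57, 3.14, 3.14, 3.14, 3.14, 3.14].

## Interface

Orientations are given as a rotation vector (axis times angle).
In Python, from cell import sensors, cams, r gives the robot as it stands.
- The arm moves only by the tool drive_tool, never from a script. Its arguments are lists of equal length, an entry for each row: "offset": the shift along the tool's x, y, z in units of 25 mm (1.0 is 25 mm), a list of three; "delta_rot": the turn, a rotation vector about the tool's x, y, z in units of 10 degrees (1.0 is 10 degrees), a list of three; "hand": the finger opening in mm, from 0 to 85.4. In form: {"offset": [[dx, dy, dz], ...], "delta_rot": [[rx, ry, rz], ...], "hand": [hand, ...]}. A call has 1 to 10 rows; each row shifts and turns the commanded pose from where the row before left it, along the tool's axes as they then stand; what a row does not reach is not made up. A row lasts 1/8 s, in which the tool goes at most 62.5 mm and 10.7 degrees, less where a joint would pass 70% of its speed; a pose out of reach is approached as far as the arm can. A call is refused whole if a number of a shift passes 1 or a number of a turn 1, either way. A call with a gripper value outside its range is refused whole. The fingers move at their own pace and stop on an object; the grip force is fixed at half the most. Time passes only in rows, so rows that do not move let the fingers close. It gives the time, the measured TCP pose, the force and the opening at its end, in the units of the state.
- sensors.observe(): the state, without advancing time (a new reading comes with each control period).
- cams.capture(name): name is "side" or "top" or "wrist"; returns a dict with "frame" (384x512x3 uint8, red, green, blue), "vertical_fov" (degrees; the focal length in pixels is half the picture's height over the tangent of half this angle, whatever the lens; pixels are square), "cx", "cy" (the principal point, pixels), "D" ([k1, k2, p1, p2, k3] as OpenCV has them; the pictures are not rectified), "position" and "attitude" of the camera in the world. Camera axes: x right, y down, z forward; pixel columns grow to the right and rows downward; lengths in m; the calibration is good to about 2 mm. A picture is of the moment at which its call begins. There is no depth.
- r.job_done(): hands the job in, once; it reports no verdict.
The state is a dict: "time_s": time; "qpos": joint angles; "qvel": joint speeds; "joint_efforts": joint torques, N m; "position": TCP position; "tcp_rot": TCP orientation; "ft_force": force on the tool from outside, world axes, zero at the start; "wrist_torque": the same for the moment, N m; "opening": opening from 0.0 (shut) to 1.0 (fully open).
Only numpy, scipy, OpenCV 4.12 (cv2) and the standard library are available. Lean on these libraries where they do the work, as an engineer would, in place of code of your own. Each camera call takes 0.05 s, during which the arm holds its last target.

## Task

Pull every broken grey peg out of the bottle-drying rail and put it in the red scrap bin, and slide every yellow peg that lies on the bench, shank first, fully home into an empty socket so that the side plunger snaps into its groove. When the rail is finished, swing the tally counter's lever to its stop and let it spring back. Leave the bottle and the tub of caps alone.

Things in the scene. Friction and masses are not known exactly. Their poses are not given: they have to be found in the camera images.
- socket1 (a point): Mouth centre of socket 1 (1 to 4 from the robot's left to right) on the drying rail: green block 35 mm wide and high, level square bore 18.5 mm wide, 60 mm deep, axis 85 mm above the bench; pitch 80 mm. x points level INTO the bore, z up. A spring ball plunger (5 N, 500 N/m) stands 5 mm into the bore from its right (-y) side, 22 mm in, brass barrel outside: a peg slides in or out at 5 to 15 N.
- socket2 (a point): Mouth centre of socket 2 (1 to 4 from the robot's left to right) on the drying rail: green block 35 mm wide and high, level square bore 18.5 mm wide, 60 mm deep, axis 85 mm above the bench; pitch 80 mm. x points level INTO the bore, z up. A spring ball plunger (5 N, 500 N/m) stands 5 mm into the bore from its right (-y) side, 22 mm in, brass barrel outside: a peg slides in or out at 5 to 15 N.
- socket3 (a point): Mouth centre of socket 3 (1 to 4 from the robot's left to right) on the drying rail: green block 35 mm wide and high, level square bore 18.5 mm wide, 60 mm deep, axis 85 mm above the bench; pitch 80 mm. x points level INTO the bore, z up. A spring ball plunger (5 N, 500 N/m) stands 5 mm into the bore from its right (-y) side, 22 mm in, brass barrel outside: a peg slides in or out at 5 to 15 N.
- socket4 (a point): Mouth centre of socket 4 (1 to 4 from the robot's left to right) on the drying rail: green block 35 mm wide and high, level square bore 18.5 mm wide, 60 mm deep, axis 85 mm above the bench; pitch 80 mm. x points level INTO the bore, z up. A spring ball plunger (5 N, 500 N/m) stands 5 mm into the bore from its right (-y) side, 22 mm in, brass barrel outside: a peg slides in or out at 5 to 15 N.
- peg1_mid (a point): Centre (and balance point) of the square collar of a new yellow bottle peg lying on the bench, 12 mm high there; 70 g; may be absent. Collar 24 x 24 mm, 40 mm long along the peg's x axis. From it a shank runs along +x and, along -x, a finger 14 mm in diameter, 45 mm long, that carries a bottle. Home in a socket this centre is 20 mm outside the mouth (it may sag 2 mm).
- peg1_tip (a point): Nose end of the shank of peg1, 70 mm from the collar's centre along +x; 50 mm inside the mouth when home, the collar's face then against the mouth. The shank is 16 mm in diameter, 50 mm long, round-nosed, with a black groove all round it, 13 mm wide, centred 22 mm from the collar's face, where the plunger ball sits when home.
- peg2_mid (a point): Centre (and balance point) of the square collar of a new yellow bottle peg lying on the bench, 12 mm high there; 70 g; may be absent. Collar 24 x 24 mm, 40 mm long along the peg's x axis. From it a shank runs along +x and, along -x, a finger 14 mm in diameter, 45 mm long, that carries a bottle. Home in a socket this centre is 20 mm outside the mouth (it may sag 2 mm).
- peg2_tip (a point): Nose end of the shank of peg2, 70 mm from the collar's centre along +x; 50 mm inside the mouth when home, the collar's face then against the mouth. The shank is 16 mm in diameter, 50 mm long, round-nosed, with a black groove all round it, 13 mm wide, centred 22 mm from the collar's face, where the plunger ball sits when home.
- peg3_mid (a point): Centre (and balance point) of the square collar of a new yellow bottle peg lying on the bench, 12 mm high there; 70 g; may be absent. Collar 24 x 24 mm, 40 mm long along the peg's x axis. From it a shank runs along +x and, along -x, a finger 14 mm in diameter, 45 mm long, that carries a bottle. Home in a socket this centre is 20 mm outside the mouth (it may sag 2 mm).
- peg3_tip (a point): Nose end of the shank of peg3, 70 mm from the collar's centre along +x; 50 mm inside the mouth when home, the collar's face then against the mouth. The shank is 16 mm in diameter, 50 mm long, round-nosed, with a black groove all round it, 13 mm wide, centred 22 mm from the collar's face, where the plunger ball sits when home.
- peg4_mid (a point): Centre (and balance point) of the square collar of a new yellow bottle peg lying on the bench, 12 mm high there; 70 g; may be absent. Collar 24 x 24 mm, 40 mm long along the peg's x axis. From it a shank runs along +x and, along -x, a finger 14 mm in diameter, 45 mm long, that carries a bottle. Home in a socket this centre is 20 mm outside the mouth (it may sag 2 mm).
- peg4_tip (a point): Nose end of the shank of peg4, 70 mm from the collar's centre along +x; 50 mm inside the mouth when home, the collar's face then against the mouth. The shank is 16 mm in diameter, 50 mm long, round-nosed, with a black groove all round it, 13 mm wide, centred 22 mm from the collar's face, where the plunger ball sits when home.
- broken1_mid (a point): Centre of the square collar (24 x 24 x 40 mm) of a broken grey peg standing home in socket 1 at the start (may be absent): as the yellow ones, but its finger is snapped off to a 14 mm stub. +x points into the socket; it is drawn out along the bore by 52 mm or more.
- broken2_mid (a point): Centre of the square collar (24 x 24 x 40 mm) of a broken grey peg standing home in socket 2 at the start (may be absent): as the yellow ones, but its finger is snapped off to a 14 mm stub. +x points into the socket; it is drawn out along the bore by 52 mm or more.
- broken3_mid (a point): Centre of the square collar (24 x 24 x 40 mm) of a broken grey peg standing home in socket 3 at the start (may be absent): as the yellow ones, but its finger is snapped off to a 14 mm stub. +x points into the socket; it is drawn out along the bore by 52 mm or more.
- broken4_mid (a point): Centre of the square collar (24 x 24 x 40 mm) of a broken grey peg standing home in socket 4 at the start (may be absent): as the yellow ones, but its finger is snapped off to a 14 mm stub. +x points into the socket; it is drawn out along the bore by 52 mm or more.
- bin_in (a point): Centre of the inner floor (5 mm above the bench) of the red open scrap bin, fixed to the bench: outside 170 mm along its x, 140 mm along its y, 50 mm high, walls 5 mm.
- lever (a joint): Sprung advance lever of the tally counter, rad: 0 at rest, 1.0 at its stop, growing anticlockwise seen from above; springs back when let go. Spring moment about 0.10 Nm at rest, 0.22 Nm at the stop (1.6 to 3.5 N at the post).
- lever_post (a point): Middle of the usable height of the black upright post at the lever's end: 12 mm in diameter, 40 mm tall (top 15 mm above this point, 92 mm above the bench), 62 mm from the pivot; moves with the lever. The lever bar lies 25 mm below this point, overhanging the grey counter box (80 x 80 mm, 40 mm high, fixed).
- lever_pivot (a point): Pivot of the lever, at bar height, 52 mm above the bench, over the middle of the counter box; the lever turns about the vertical through it.
- bottle_c (a point): Middle of an amber bottle, 60 mm in diameter, 210 mm tall, a bystander: leave alone.
- cap_tub_c (a point): Middle of a white tub of bottle caps, steel lid, 66 mm in diameter, 80 mm tall, a bystander: leave alone.
There are look-alikes about, which are no part of the job. Leave any green look-alike of the part that bears broken2_mid alone.

How it is judged:
By the outcome, as a careful person would: the job done as asked, in the order asked, and still so for the second after the job is handed in, with the robot touching nothing.
Of peg1, peg2, peg3, peg4 only 3 to 4 are there at a start; the rules pass over those that are not, and their reading is None.
Of broken1, broken2, broken3, broken4 only 2 to 3 are there at a start; the rules pass over those that are not, and their reading is None.
At some moment in a run one of peg1, peg2, peg3, peg4 may be knocked a few centimetres aside while the robot is not near it.
It also fails if it takes over 210 s, if anything falls off the work surface, if the arm or the gripper's body presses on something with over 40 N, if the wrist force passes 120 N, or if a joint passes its speed limit or range.

## Working session

There is one attempt and no reset: what is moved stays moved. The work goes in short steps, Python scripts to look and compute and a tool call to move; the robot and the scene stay as the last step left them, time stands still between calls to the robot, and variables do not carry over. Pictures are saved under pics/ and viewed, and the job is handed in when it is done.

Besides the shell and the picture viewer there is one more tool, called after ">>>" as a command line: name --argument value ..., lists and objects as JSON in quotes. drive_tool: Moves the arm, as the interface text tells. Its arguments: {"type":"object","properties":{"offset":{"type":"array","items":{"type":"array","items":{"type":"number"}}},"delta_rot":{"type":"array","items":{"type":"array","items":{"type":"number"}}},"hand":{"type":"array","items":{"type":"number"}}},"required":["offset","delta_rot","hand"]}

```bash
ls -la; mkdir -p pics
cat > h.py <<'E'
import numpy as np, cv2
from scipy.spatial.transform import Rotation as R
from cell import sensors, cams, r
def cap(n,f=None):
    c=cams.capture(n)
    if f: cv2.imwrite('pics/'+f,c['frame'][:,:,::-1])
    return c
def K(c):
    f=192/np.tan(np.radians(c['vertical_fov'])/2)
    return np.array([[f,0,c['cx']],[0,f,c['cy']],[0,0,1.]])
def rot(c):
    a=np.array(c['attitude'],float)
    if a.shape==(3,3): return a
    if a.size==3: return R.from_rotvec(a).as_matrix()
    return R.from_quat(a).as_matrix()
def ray(c,uv):
    p=cv2.undistortPoints(np.array(uv,float).reshape(-1,1,2),K(c),np.array(c['D'],float)).reshape(-1,2)
    d=np.c_[p,np.ones(len(p))]@rot(c).T
    return np.array(c['position']),d
def onz(c,uv,z):
    o,d=ray(c,uv); t=(z-o[2])/d[:,2]; return o+d*t[:,None]
def proj(c,P):
    Rm=rot(c); rv,_=cv2.Rodrigues(Rm.T); t=-Rm.T@np.array(c['position'])
    return cv2.projectPoints(np.array(P,float).reshape(-1,1,3),rv,t,K(c),np.array(c['D'],float))[0].reshape(-1,2)
E
python3 - <<'E'
from h import *
print(sensors.observe())
for n in ['side','top','wrist']:
    c=cap(n,n+'0.png'); print(n,{k:v for k,v in c.items() if k!='frame'})
E
```

```text
total 12
drwxr-xr-x  3 agent agent 4096 Dec  7 02:48 .
drwxr-xr-x 23 root  root  4096 Dec  7 02:48 ..
drwxr-xr-x  2 agent agent 4096 Dec  7 02:48 pics
{'time_s': 0.0, 'qpos': array([ 1.26214895,  0.32184636, -0.07013758,  1.45170856,  0.02261123,
        1.37081129, -0.05693914]), 'qvel': array([ 7.15613627e-04,  9.50520319e-05, -1.23141976e-03, -6.37628190e-04,
        6.45119612e-04,  1.75574954e-03, -3.08089192e-04]), 'joint_efforts': array([-3.60967588e-04, -4.93580425e+01, -3.82314445e-01, -3.14332008e+01,
        1.27654735e-02,  1.13357801e-02, -1.10093285e-05]), 'position': array([ 0.20597877, -0.61594993,  0.24919188]), 'tcp_rot': array([-1.3436791 ,  0.96943065, -0.96667221]), 'ft_force': array([ 0.83816555, -1.05571989,  0.01893599]), 'wrist_torque': array([-0.03230523,  0.0121978 ,  0.00954032]), 'opening': 1.0014612383849266}
side {'vertical_fov': 55.99288678553461, 'cx': 259.4763983131694, 'cy': 186.07759716491756, 'D': array([0.03887598, 0.        , 0.        , 0.        , 0.        ]), 'position': array([0.34350114, 0.82662204, 0.63128298]), 'attitude': array([-0.34927199,  2.66419423, -1.43021944])}
top {'vertical_fov': 55.6963241939342, 'cx': 254.20767418501185, 'cy': 197.9618065251307, 'D': array([-0.07921116,  0.        ,  0.        ,  0.        ,  0.        ]), 'position': array([0.30354912, 0.00722358, 1.27407635]), 'attitude': array([-2.10209705,  2.12776524, -0.21151184])}
wrist {'vertical_fov': 58.47559482806302, 'cx': 254.50485065926995, 'cy': 191.15382391606036, 'D': array([0.02902682, 0.        , 0.        , 0.        , 0.        ]), 'position': array([ 0.27968264, -0.59141898,  0.37207383]), 'attitude': array([ 2.33639142, -1.68103487, -0.26503486])}
```

View pics/top0.png

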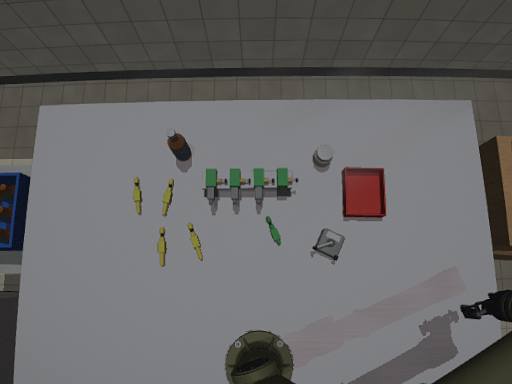

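View pics/side0.png

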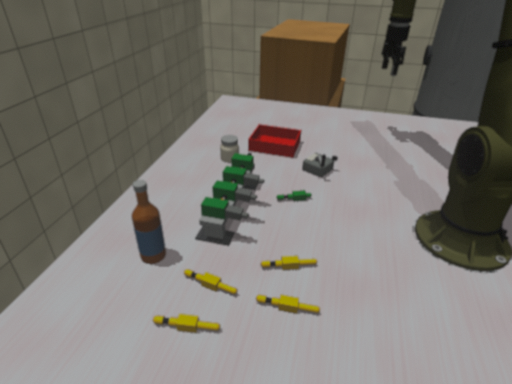

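View pics/wrist0.png

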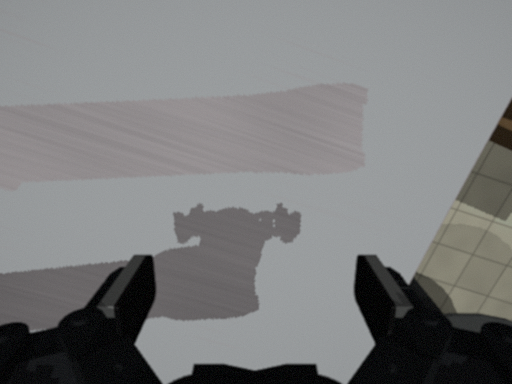

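The top view shows greys in sockets 1–3 (columns 211, 235, 259), with socket 4 (col 283) empty. There are four yellow pegs on the left at (137,195), (168,197), (162,246) and (195,241). The green look-alike is at (274,230), the bin at (363,192) and the counter at (328,243).

```bash
cat >> h.py <<'E'
def blobs(m,amin=15):
    n,l,s,ce=cv2.connectedComponentsWithStats(m.astype(np.uint8),connectivity=8)
    return [(s[i,4],ce[i],l==i) for i in range(1,n) if s[i,4]>=amin]
def hsv(c): return cv2.cvtColor(c['frame'],cv2.COLOR_RGB2HSV)
def toolR(): return R.from_rotvec(sensors.observe()['tcp_rot']).as_matrix()
def yellow(c,amin=40):
    h=hsv(c); return blobs((h[...,0]>22)&(h[...,0]<33)&(h[...,1]>150)&(h[...,2]>80),amin)
E
python3 - <<'E'
from h import *
c=cap('top'); f=c['frame']
cv2.imwrite('pics/topz.png',cv2.resize(f[120:280,110:410,::-1],None,fx=2.6,fy=2.6,interpolation=cv2.INTER_CUBIC))
h=hsv(c)
print('toolR',toolR().round(3))
for a,ce,m in yellow(c,15): print('y',a,ce.round(1),onz(c,ce,.012).round(4))
g=(h[...,0]>50)&(h[...,0]<75)&(h[...,1]>120)&(h[...,2]>60)
for a,ce,m in blobs(g): print('g',a,ce.round(1),onz(c,ce,.1025).round(4),onz(c,ce,.012).round(4))
rd=((h[...,0]<6)|(h[...,0]>174))&(h[...,1]>140)&(h[...,2]>60)
for a,ce,m in blobs(rd,100): print('r',a,ce.round(1),onz(c,ce,.03).round(4)); ys,xs=np.nonzero(m); print(cv2.minAreaRect(np.c_[xs,ys].astype(np.float32)))
E
```

```text
toolR [[ 0.317 -0.     0.948]
 [-0.948  0.001  0.317]
 [-0.001 -1.    -0.   ]]
y 62 [136.6 199.1] [[0.5618 0.4283 0.012 ]]
y 28 [164.8 208.2] [[0.5276 0.3249 0.012 ]]
y 67 [162.  252.4] [[0.372  0.3293 0.012 ]]
y 32 [198.3 251.9] [[0.3728 0.203  0.012 ]]
g 106 [234.2 178.8] [[0.608  0.0734 0.1025]] [[0.6315 0.0785 0.012 ]]
g 151 [258.  176.9] [[ 0.6135 -0.0058  0.1025]] [[ 0.6374 -0.0068  0.012 ]]
g 165 [281.8 176.9] [[ 0.6125 -0.0849  0.1025]] [[ 0.6364 -0.092   0.012 ]]
g 82 [209.3 178.5] [[0.6101 0.1566 0.1025]] [[0.6337 0.1682 0.012 ]]
g 16 [267.9 219. ] [[ 0.4718 -0.0359  0.1025]] [[ 0.4848 -0.0393  0.012 ]]
g 91 [274.6 233.7] [[ 0.4238 -0.0568  0.1025]] [[ 0.433  -0.0617  0.012 ]]
r 1504 [363.8 194.6] [[ 0.5643 -0.3785  0.03  ]]
((364.77813720703125, 192.1759033203125), (47.20903778076172, 39.34086227416992), 87.61405944824219)
```

View pics/topz.png

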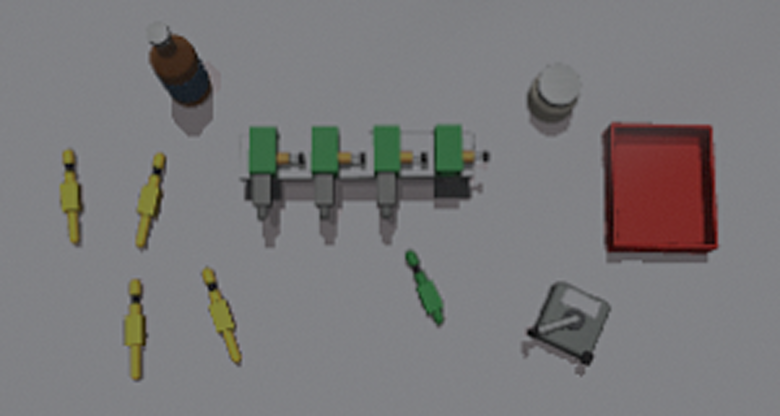

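>>> drive_tool --offset '[[0,0,0],[0,0,0],[-1,0,1],[-1,0,1],[-1,0,1],[-1,0,1],[-1,0,1],[-1,0,1],[-1,0,1],[-1,0,1]]' --delta_rot '[[0,1,0],[0,0.85,0],[0,0,0],[0,0,0],[0,0,0],[0,0,0],[0,0,0],[0,0,0],[0,0,0],[0,0,0]]' --hand '[60,60,60,60,60,60,60,60,60,60]'

```text
time_s: 1.45
position: [0.4069, -0.4155, 0.2502]
tcp_rot: [-1.209, 1.209, -1.209]
ft_force: [0.6, -0.6, 0.3]
opening: 0.701
```

>>> drive_tool --offset '[[-1,0,1],[-1,0,1],[-1,0,1],[-1,0,0],[-1,0,0],[-1,0,0],[-1,0,0],[-1,0,0],[-1,0,0],[-1,0,0]]' --delta_rot '[[0,0,0],[0,0,0],[0,0,0],[0,0,0],[0,0,0],[0,0,0],[0,0,0],[0,0,0],[0,0,0],[0,0,0]]' --hand '[60,60,60,60,60,60,60,60,60,60]'

```text
time_s: 2.7
position: [0.4808, -0.1651, 0.2505]
tcp_rot: [-1.209, 1.209, -1.21]
ft_force: [-0.2, -0.4, -0.7]
opening: 0.709
```

>>> drive_tool --offset '[[-1,0,0],[-1,0,0],[-1,0,0],[-1,0,0],[-1,0,0],[-1,0,0],[-1,0,0],[-1,0,0],[-0.6,0,0],[0,0,0]]' --delta_rot '[[0,0,0],[0,0,0],[0,0,0],[0,0,0],[0,0,0],[0,0,0],[0,0,0],[0,0,0],[0,0,0],[0,0,0]]' --hand '[60,60,60,60,60,60,60,60,60,60]'

```text
time_s: 3.95
position: [0.4809, 0.0495, 0.2504]
tcp_rot: [-1.21, 1.207, -1.208]
ft_force: [0.1, -0.2, -0.0]
opening: 0.704
```

Run:
```python
from h import *
o=sensors.observe(); print(o['time_s'],o['position'].round(4),toolR().round(3))
c=cap('wrist'); cv2.imwrite('pics/w1.png',cv2.resize(c['frame'][:,:,::-1],None,fx=1.5,fy=1.5)); print(c['position'],rot(c).round(3))
```

```text
3.95 [0.4809 0.0495 0.2504] [[ 0.002  0.     1.   ]
 [-1.    -0.001  0.002]
 [ 0.001 -1.     0.   ]]
[0.55853557 0.04972009 0.37317753] [[ 0.002 -0.952 -0.305]
 [-1.    -0.002 -0.002]
 [ 0.001  0.305 -0.952]]
```

View pics/w1.png

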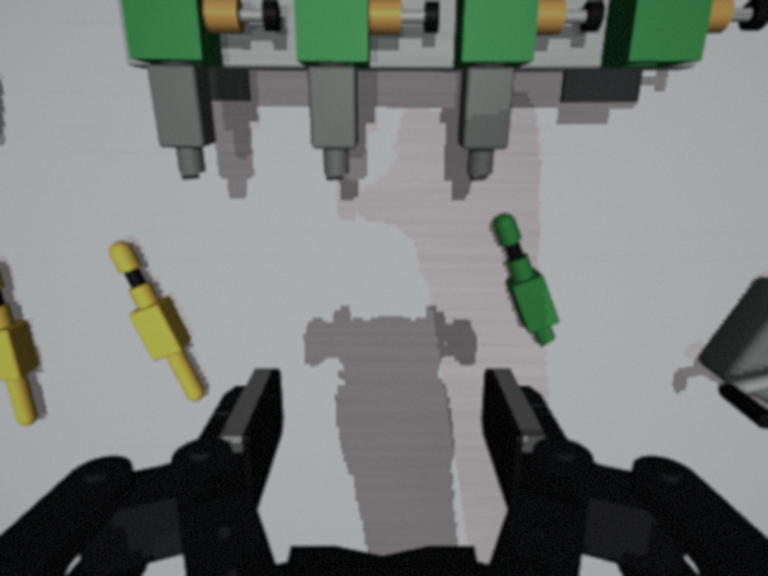

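Run:
```python
from h import *
c=cap('wrist'); cv2.imwrite('pics/w1z.png',cv2.resize(c['frame'][0:130,80:340,::-1],None,fx=3,fy=3,interpolation=cv2.INTER_CUBIC))
# predicted collar top corners for hypothesised mid positions, for reference
for uv in [(101,99),(110,99),(235,99),(208,98),(339,99),(307,98)]: print(uv,onz(c,[uv],.097).round(4))
```

```text
(101, 99) [[0.5448 0.1665 0.097 ]]
(110, 99) [[0.5449 0.1596 0.097 ]]
(235, 99) [[0.5453 0.0631 0.097 ]]
(208, 98) [[0.546 0.084 0.097]]
(339, 99) [[ 0.5452 -0.0176  0.097 ]]
(307, 98) [[0.546  0.0073 0.097 ]]
```

View pics/w1z.png

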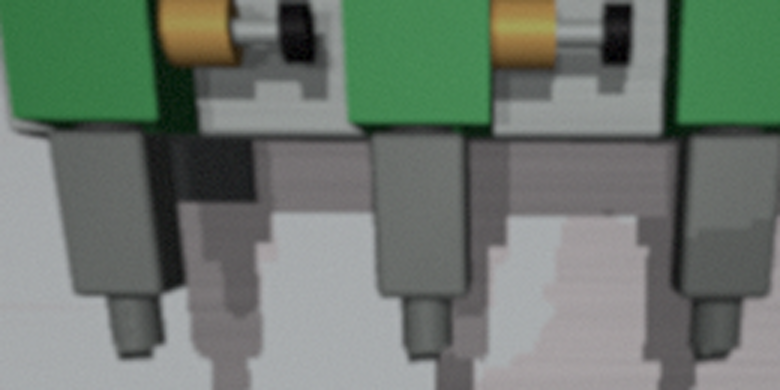

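Run:
```python
from h import *
c=cap('wrist')
def P(l,z): return onz(c,[(80+u/3,v/3) for u,v in l],z)
for l in [[(75,293),(162,293),(52,130),(148,130)],[(378,295),(465,295),(372,130),(465,130)],[(684,293),(770,293),(692,135),(780,135)]]:
    p=P(l,.097); print(p.round(4)[:,:2].tolist()); n=p[:2].mean(0);f=p[2:].mean(0);print('near mid',n.round(4),'far mid',f.round(4),'yaw',np.degrees(np.arctan2(*(f-n)[[1,0]])).round(2))
p=P([(14,118),(158,122),(350,122),(490,125)],.1025); print(p.round(4))
# yellow & green etc
for a,ce,m in yellow(c,40): print('y',a,ce.round(1),onz(c,ce,.012).round(4))
```

```text
[[0.5461, 0.1625], [0.5462, 0.1403], [0.5844, 0.1627], [0.5846, 0.1393]]
near mid [0.5461 0.1514 0.097 ] far mid [0.5845 0.151  0.097 ] yaw -0.64
[[0.5458, 0.0848], [0.5459, 0.0624], [0.5849, 0.0845], [0.5849, 0.0616]]
near mid [0.5458 0.0736 0.097 ] far mid [0.5849 0.073  0.097 ] yaw -0.81
[[0.5463, 0.0058], [0.5462, -0.0164], [0.5837, 0.0057], [0.5836, -0.016]]
near mid [ 0.5462 -0.0053  0.097 ] far mid [ 0.5836 -0.0052  0.097 ] yaw 0.26
[[0.5864 0.1689 0.1025]
 [0.5858 0.1349 0.1025]
 [0.5861 0.0889 0.1025]
 [0.5855 0.0553 0.1025]]
y 125 [ 83.  170.5] [[0.4665 0.2317 0.012 ]]
y 399 [111.8 225.3] [[0.4024 0.2091 0.012 ]]
y 373 [ 10.3 249.6] [[0.3727 0.328  0.012 ]]
```

>>> drive_tool --offset '[[1,0,1],[1,0,1],[0.22,0,1],[0,1,0.4],[0,1,0],[0,1,0],[0,1,0],[0,0.5,0],[0,0,0]]' --delta_rot '[[0,0,0],[0,0,0],[0,0,0],[0,0,0],[0,0,0],[0,0,0],[0,0,0],[0,0,0],[0,0,0]]' --hand '[52,52,52,52,52,52,52,52,52]'

```text
time_s: 5.22
position: [0.5657, -0.0078, 0.137]
tcp_rot: [-1.21, 1.211, -1.209]
ft_force: [0.3, 1.2, 0.2]
opening: 0.61
```

Run:
```python
from h import *
c=cap('wrist'); cv2.imwrite('pics/w2.png',c['frame'][:,:,::-1])
o=sensors.observe(); print(o['position'].round(4),toolR().round(4)[:,2])
```

```text
[ 0.5664 -0.0075  0.138 ] [ 1.e+00 -8.e-04  0.e+00]
```

View pics/w2.png

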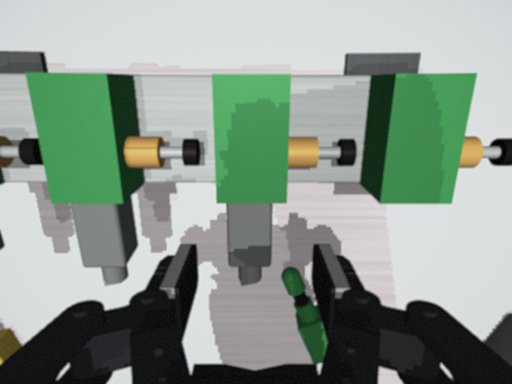

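Run:
```python
from h import *
c=cap('wrist')
print(onz(c,[(217,203),(288,203),(214,74),(290,74),(47,203),(122,203),(382,203),(453,203)],.1025).round(4))
print(onz(c,[(228,266),(269,266)],.097).round(4))
```

```text
[[ 0.5872  0.0108  0.1025]
 [ 0.5871 -0.024   0.1025]
 [ 0.6468  0.01    0.1025]
 [ 0.6468 -0.0231  0.1025]
 [ 0.5873  0.093   0.1025]
 [ 0.5872  0.057   0.1025]
 [ 0.5871 -0.0699  0.1025]
 [ 0.5871 -0.104   0.1025]]
[[ 0.5492  0.0067  0.097 ]
 [ 0.5491 -0.0154  0.097 ]]
```

>>> drive_tool --offset '[[0,1,0],[0,1,0],[0,0,0]]' --delta_rot '[[0,0,0],[0,0,0],[0,0,0]]' --hand '[52,52,52]'

```text
time_s: 5.7
position: [0.5654, -0.0071, 0.0872]
tcp_rot: [-1.211, 1.211, -1.208]
ft_force: [0.1, 0.1, 0.2]
opening: 0.608
```

>>> drive_tool --offset '[[0,0,0],[0,0,0],[0,0,0],[0,0,0],[0,0,0]]' --delta_rot '[[0,0,0],[0,0,0],[0,0,0],[0,0,0],[0,0,0]]' --hand '[10,10,10,10,10]'

```text
time_s: 6.32
position: [0.5671, -0.0058, 0.0896]
tcp_rot: [-1.208, 1.207, -1.209]
ft_force: [-1.9, 3.3, 6.1]
opening: 0.269
```

Run:
```python
from h import *
o=sensors.observe(); print(o['position'].round(4),toolR().round(4),o['opening'],o['ft_force'],o['wrist_torque'])
```

```text
[ 0.5671 -0.0058  0.0896] [[ 9.0e-04  2.3e-03  1.0e+00]
 [-1.0e+00  6.0e-04  9.0e-04]
 [-6.0e-04 -1.0e+00  2.3e-03]] 0.269398874650814 [-1.87913675  3.32392762  6.07425704] [0.54431946 0.39668617 0.05623591]
```

>>> drive_tool --offset '[[0,0,-0.4],[0,0,-0.4],[0,0,-0.5],[0,0,-0.5],[0,0,-0.6],[0,0,-0.6],[0,-1,0],[0,-1,0],[0,-1,0],[0,-1,0]]' --delta_rot '[[0,0,0],[0,0,0],[0,0,0],[0,0,0],[0,0,0],[0,0,0],[0,0,0],[0,0,0],[0,0,0],[0,0,0]]' --hand '[10,10,10,10,10,10,10,10,10,10]'

```text
time_s: 7.58
position: [0.4903, -0.0071, 0.1885]
tcp_rot: [-1.21, 1.209, -1.21]
ft_force: [-0.5, 0.1, -0.2]
opening: 0.266
```

Run:
```python
from h import *
c=cap('wrist'); cv2.imwrite('pics/w3.png',c['frame'][:,:,::-1])
o=sensors.observe(); print(o['position'].round(4),o['ft_force'])
c=cap('top')
h=hsv(c)
rd=((h[...,0]<6)|(h[...,0]>174))&(h[...,1]>140)&(h[...,2]>60)
for a,ce,m in blobs(rd,100):
  ys,xs=np.nonzero(m); print(ce, xs.min(),xs.max(),ys.min(),ys.max()); print(onz(c,[(xs.min(),ys.max()),(xs.max(),ys.max()),(xs.min(),ys.min()),(xs.max(),ys.min())],.05).round(3))
```

```text
[ 0.4924 -0.007   0.1919] [2.43356116 0.13908631 1.99874166]
[363.76525199 194.65981432] 345 385 168 216
[[ 0.486 -0.302  0.05 ]
 [ 0.484 -0.441  0.05 ]
 [ 0.656 -0.313  0.05 ]
 [ 0.655 -0.456  0.05 ]]
```

View pics/w3.png

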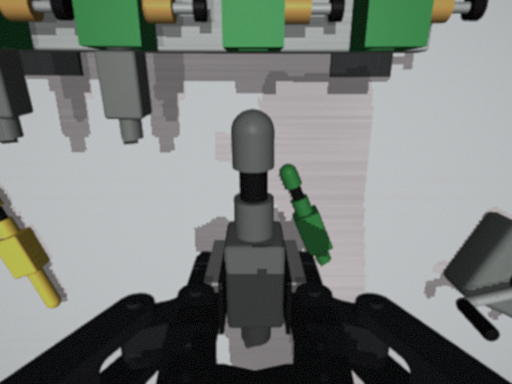

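>>> drive_tool --offset '[[1,0,0],[1,0,0],[1,0,0],[1,0,0.4],[1,0,0.5],[1,0,0.5],[1,0,0.5],[1,0,0.5],[1,0,0],[1,0,0]]' --delta_rot '[[0,0,0],[0,0,0],[0,0,0],[0,0,0],[0,0,0],[0,0,0],[0,0,0],[0,0,0],[0,0,0],[0,0,0]]' --hand '[10,10,10,10,10,10,10,10,10,10]'

```text
time_s: 8.93
position: [0.5513, -0.2582, 0.1868]
tcp_rot: [-1.209, 1.21, -1.208]
ft_force: [-0.9, 0.3, -1.0]
opening: 0.269
```

>>> drive_tool --offset '[[1,0,0],[1,0,0],[1,0,0],[0.9,1,0],[0,1,0],[0,1,0],[0,1,0],[0,1,0],[0,0.7,0],[0,0,0]]' --delta_rot '[[0,0,0],[0,0,0],[0,0,0],[0,0,0],[0,0,0],[0,0,0],[0,0,0],[0,0,0],[0,0,0],[0,0,0]]' --hand '[10,10,10,10,10,10,10,10,10,10]'

```text
time_s: 10.18
position: [0.5502, -0.3544, 0.0437]
tcp_rot: [-1.21, 1.212, -1.207]
ft_force: [0.3, 0.5, 0.8]
opening: 0.264
```

Run:
```python
from h import *
c=cap('wrist'); cv2.imwrite('pics/w4.png',c['frame'][:,:,::-1])
o=sensors.observe(); print(o['position'].round(4),o['ft_force'])
```

```text
[ 0.5511 -0.3547  0.0451] [ 0.64694089 -0.24214281  0.37233697]
```

View pics/w4.png

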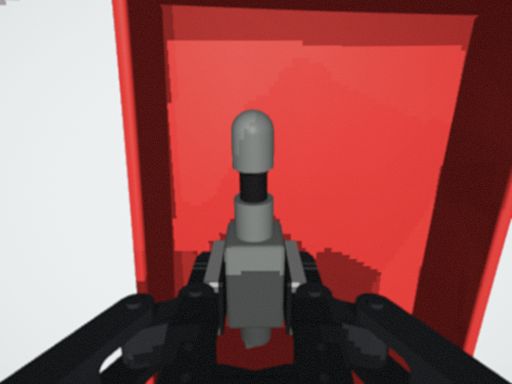

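>>> drive_tool --offset '[[0,0.5,0],[0,0,0],[0,0,0],[0,-1,0],[0,-1,0],[0,-1,0],[-1,-1,0],[-1,-1,0],[-1,-1,0],[-1,0,0]]' --delta_rot '[[0,0,0],[0,0,0],[0,0,0],[0,0,0],[0,0,0],[0,0,0],[0,0,0],[0,0,0],[0,0,0],[0,0,0]]' --hand '[10,40,40,40,40,40,50,52,52,52]'

```text
time_s: 11.48
position: [0.5528, -0.2541, 0.1858]
tcp_rot: [-1.207, 1.204, -1.214]
ft_force: [0.1, 0.7, -0.6]
opening: 0.607
```

Run:
```python
from h import *
c=cap('wrist'); cv2.imwrite('pics/w5.png',c['frame'][:,:,::-1])
o=sensors.observe(); print(o['position'].round(4),o['ft_force'])
```

```text
[ 0.5525 -0.2489  0.1842] [-0.14594396  4.0178509   0.2135645 ]
```

View pics/w5.png

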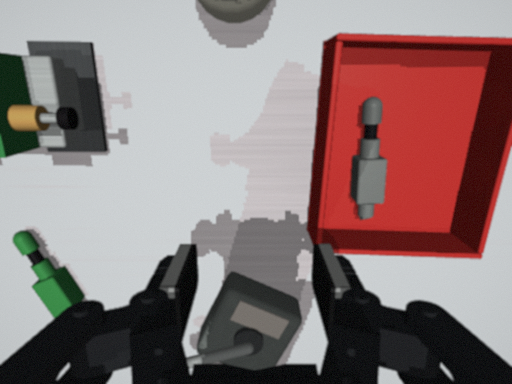

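>>> drive_tool --offset '[[-1,0,0],[-1,0,0],[-1,0,0],[-1,0,0],[-1,0,0],[-1,0,0],[-1,0,0.5],[-1,0,0],[-1,0,0],[-1,0,0]]' --delta_rot '[[0,0,0],[0,0,0],[0,0,0],[0,0,0],[0,0,0],[0,0,0],[0,0,0],[0,0,0],[0,0,0],[0,0,0]]' --hand '[52,52,52,52,52,52,52,52,52,52]'

```text
time_s: 12.78
position: [0.5628, -0.0034, 0.1814]
tcp_rot: [-1.211, 1.211, -1.208]
ft_force: [0.8, 0.2, 0.3]
opening: 0.609
```

>>> drive_tool --offset '[[-1,0,0],[-1,0,0],[-1,0,0],[-0.1,1,0],[0,0.9,0],[0,0,0]]' --delta_rot '[[0,0,0],[0,0,0],[0,0,0],[0,0,0],[0,0,0],[0,0,0]]' --hand '[52,52,52,52,52,52]'

```text
time_s: 13.52
position: [0.5615, 0.0729, 0.1325]
tcp_rot: [-1.214, 1.213, -1.207]
ft_force: [0.4, -0.7, 0.6]
opening: 0.608
```

Run:
```python
from h import *
c=cap('wrist'); cv2.imwrite('pics/w6.png',c['frame'][:,:,::-1])
o=sensors.observe(); print(o['position'].round(4),o['ft_force'],toolR().round(4)[:,2])
```

```text
[0.5626 0.0731 0.134 ] [-0.27518905 -0.09992443 -0.82671091] [ 1.0e+00 -1.0e-04 -3.1e-03]
```

View pics/w6.png

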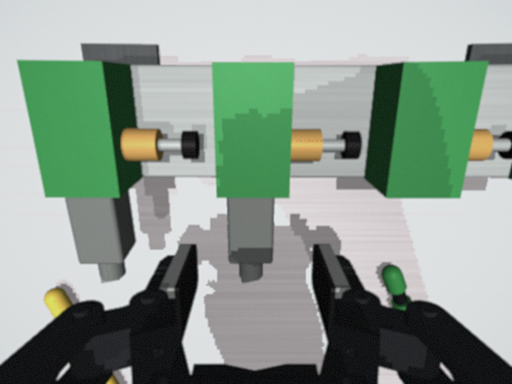

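Peg 2 sits centred between the fingers (cols 228–272). I descend and grip it.

>>> drive_tool --offset '[[0,1,0.16],[0,0.8,0],[0,0,0],[0,0,0],[0,0,0],[0,0,0],[0,0,0]]' --delta_rot '[[0,0,0],[0,0,0],[0,0,0],[0,0,0],[0,0,0],[0,0,0],[0,0,0]]' --hand '[52,52,40,10,10,10,10]'

```text
time_s: 14.45
position: [0.5677, 0.0742, 0.091]
tcp_rot: [-1.209, 1.209, -1.208]
ft_force: [-3.9, 4.3, 4.0]
opening: 0.266
```

Run:
```python
from h import *
o=sensors.observe(); print(o['position'].round(4),toolR().round(4),o['opening'],o['ft_force'],o['wrist_torque'])
```

```text
[0.5677 0.0742 0.091 ] [[ 9.e-04  4.e-04  1.e+00]
 [-1.e+00  9.e-04  9.e-04]
 [-9.e-04 -1.e+00  4.e-04]] 0.2658666147726453 [-3.93615835  4.31947547  4.04856071] [0.831121   0.66445371 0.09262805]
```

>>> drive_tool --offset '[[0,0,-0.4],[0,0,-0.4],[0,0,-0.5],[0,0,-0.5],[0,0,-0.6],[0,0,-0.6],[0,-1,0],[0,-1,0],[0,-1,0],[0,-1,0]]' --delta_rot '[[0,0,0],[0,0,0],[0,0,0],[0,0,0],[0,0,0],[0,0,0],[0,0,0],[0,0,0],[0,0,0],[0,0,0]]' --hand '[10,10,10,10,10,10,10,10,10,10]'

```text
time_s: 15.7
position: [0.492, 0.0728, 0.191]
tcp_rot: [-1.21, 1.209, -1.21]
ft_force: [-0.4, -1.1, -1.5]
opening: 0.268
```

Run:
```python
from h import *
o=sensors.observe(); print(o['position'].round(4),o['opening'])
c=cap('wrist'); cv2.imwrite('pics/w7.png',c['frame'][:,:,::-1])
```

```text
[0.492  0.0728 0.191 ] 0.2681238133948516
```

View pics/w7.png

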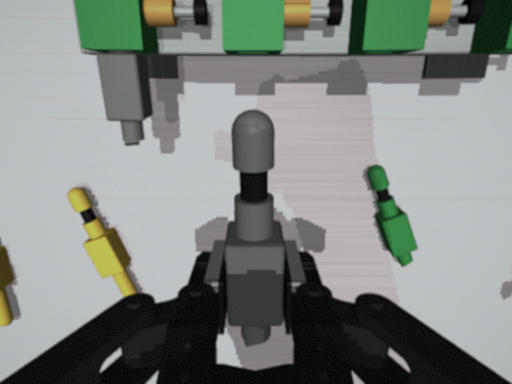

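>>> drive_tool --offset '[[1,0,0],[1,0,0],[1,0,0],[1,0,0.4],[1,0,0.5],[1,0,0.5],[1,0,0.5],[1,0,0.5],[1,0,0],[1,0,0]]' --delta_rot '[[0,0,0],[0,0,0],[0,0,0],[0,0,0],[0,0,0],[0,0,0],[0,0,0],[0,0,0],[0,0,0],[0,0,0]]' --hand '[10,10,10,10,10,10,10,10,10,10]'

```text
time_s: 17.0
position: [0.5531, -0.1785, 0.1897]
tcp_rot: [-1.209, 1.21, -1.209]
ft_force: [0.3, -0.2, -1.7]
opening: 0.264
```

>>> drive_tool --offset '[[1,0,0],[1,0,0],[1,0,0],[1,0,0],[1,0,0],[1,0,0],[1,0,0],[1,0,0],[1,0,0],[0,0,0]]' --delta_rot '[[0,0,0],[0,0,0],[0,0,0],[0,0,0],[0,0,0],[0,0,0],[0,0,0],[0,0,0],[0,0,0],[0,0,0]]' --hand '[10,10,10,10,10,10,10,10,10,10]'

```text
time_s: 18.25
position: [0.5514, -0.4053, 0.1898]
tcp_rot: [-1.209, 1.212, -1.212]
ft_force: [0.4, 0.2, -1.3]
opening: 0.268
```

>>> drive_tool --offset '[[0,1,0],[0,1,0],[0,1,0],[0,1,0],[0,1,0],[0,0.9,0],[0,0,0],[0,0,0],[0,0,0],[0,-1,0]]' --delta_rot '[[0,0,0],[0,0,0],[0,0,0],[0,0,0],[0,0,0],[0,0,0],[0,0,0],[0,0,0],[0,0,0],[0,0,0]]' --hand '[10,10,10,10,10,10,10,36,36,36]'

```text
time_s: 19.5
position: [0.5517, -0.4015, 0.0671]
tcp_rot: [-1.21, 1.212, -1.207]
ft_force: [0.7, 0.2, -0.1]
opening: 0.424
```

>>> drive_tool --offset '[[0,-1,0],[0,-1,0],[0,-1,0],[0,-1,0],[-1,-1,0],[-1,0,0],[-1,0,0],[-1,0,0],[-1,0,0],[-1,0,0]]' --delta_rot '[[0,0,0],[0,0,0],[0,0,0],[0,0,0],[0,0,0],[0,0,0],[0,0,0],[0,0,0],[0,0,0],[0,0,0]]' --hand '[36,36,36,40,52,52,52,52,52,52]'

```text
time_s: 20.75
position: [0.5526, -0.2503, 0.1926]
tcp_rot: [-1.209, 1.209, -1.209]
ft_force: [0.1, 0.1, -0.1]
opening: 0.61
```

Run:
```python
from h import *
o=sensors.observe(); print(o['time_s'],o['position'].round(4),o['opening'])
c=cap('wrist'); cv2.imwrite('pics/w8.png',c['frame'][:,:,::-1])
```

```text
20.75 [ 0.5526 -0.2503  0.1926] 0.6095657297202626
```

View pics/w8.png

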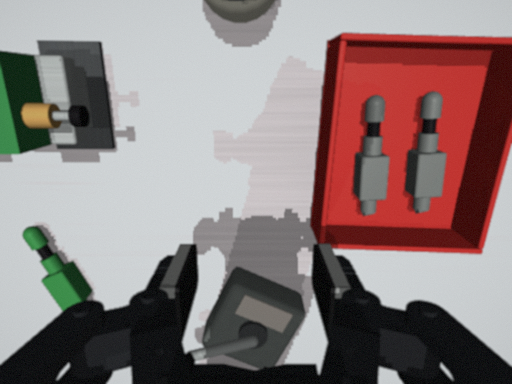

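>>> drive_tool --offset '[[-1,0,0],[-1,0,0],[-1,0,0],[-1,0,0],[-1,0,0],[-1,0,0],[-1,0,0.5],[-1,0,0],[-1,0,0],[-1,0,0]]' --delta_rot '[[0,0,0],[0,0,0],[0,0,0],[0,0,0],[0,0,0],[0,0,0],[0,0,0],[0,0,0],[0,0,0],[0,0,0]]' --hand '[52,52,52,52,52,52,52,52,52,52]'

```text
time_s: 22.05
position: [0.565, -0.0008, 0.1927]
tcp_rot: [-1.209, 1.21, -1.21]
ft_force: [0.4, 0.1, 0.3]
opening: 0.609
```

>>> drive_tool --offset '[[-1,0,0],[-1,0,0],[-1,0,0],[-1,0,0],[-1,0,0],[-1,0,0],[-0.1,1,0],[0,1,0],[0,0,0]]' --delta_rot '[[0,0,0],[0,0,0],[0,0,0],[0,0,0],[0,0,0],[0,0,0],[0,0,0],[0,0,0],[0,0,0]]' --hand '[52,52,52,52,52,52,52,52,52]'

```text
time_s: 23.18
position: [0.5635, 0.1503, 0.1408]
tcp_rot: [-1.213, 1.212, -1.208]
ft_force: [0.1, -0.9, -1.2]
opening: 0.603
```

Run:
```python
from h import *
c=cap('wrist'); cv2.imwrite('pics/w9.png',c['frame'][:,:,::-1])
o=sensors.observe(); print(o['position'].round(4),o['ft_force'],toolR().round(4)[:,2])
```

```text
[0.5646 0.1506 0.1423] [-0.04655565  0.33011727 -0.29139455] [ 1.0e+00 -3.0e-04 -1.6e-03]
```

View pics/w9.png

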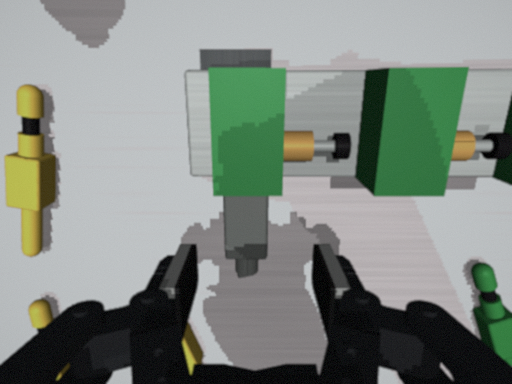

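>>> drive_tool --offset '[[-0.1,1,0.06],[0,1,0],[0,0.16,0],[0,0,0],[0,0,0],[0,0,0],[0,0,0],[0,0,0]]' --delta_rot '[[0,0,0],[0,0,0],[0,0,0],[0,0,0],[0,0,0],[0,0,0],[0,0,0],[0,0,0]]' --hand '[52,52,50,10,10,10,10,10]'

```text
time_s: 24.22
position: [0.5674, 0.1543, 0.0904]
tcp_rot: [-1.207, 1.208, -1.209]
ft_force: [-1.4, 2.7, 6.9]
opening: 0.27
```

>>> drive_tool --offset '[[0,0,-0.4],[0,0,-0.4],[0,0,-0.5],[0,0,-0.5],[0,0,-0.6],[0,0,-0.6],[0,-1,0],[0,-1,0],[0,-1,0],[0,-1,0]]' --delta_rot '[[0,0,0],[0,0,0],[0,0,0],[0,0,0],[0,0,0],[0,0,0],[0,0,0],[0,0,0],[0,0,0],[0,0,0]]' --hand '[10,10,10,10,10,10,10,10,10,10]'

```text
time_s: 25.48
position: [0.4909, 0.1529, 0.1895]
tcp_rot: [-1.21, 1.209, -1.21]
ft_force: [0.1, -0.4, -0.3]
opening: 0.264
```

Run:
```python
from h import *
o=sensors.observe(); print(o['position'].round(4),o['opening'])
c=cap('wrist'); cv2.imwrite('pics/w10.png',c['frame'][:,:,::-1])
```

```text
[0.4909 0.1529 0.1895] 0.26449605195078074
```

View pics/w10.png

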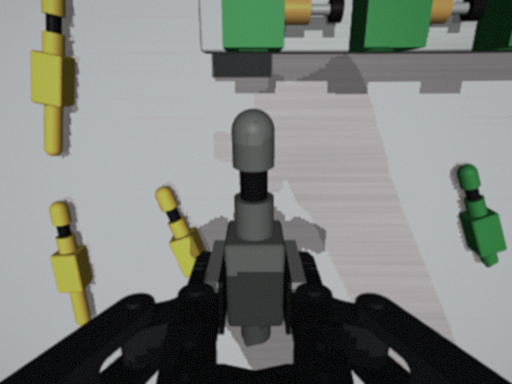

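>>> drive_tool --offset '[[1,0,0],[1,0,0],[1,0,0],[1,0,0.4],[1,0,0.5],[1,0,0.5],[1,0,0.5],[1,0,0.5],[1,0,0],[1,0,0]]' --delta_rot '[[0,0,0],[0,0,0],[0,0,0],[0,0,0],[0,0,0],[0,0,0],[0,0,0],[0,0,0],[0,0,0],[0,0,0]]' --hand '[10,10,10,10,10,10,10,10,10,10]'

```text
time_s: 26.78
position: [0.5516, -0.098, 0.1883]
tcp_rot: [-1.21, 1.21, -1.209]
ft_force: [0.5, 1.4, -0.1]
opening: 0.269
```

>>> drive_tool --offset '[[1,0,0],[1,0,0],[1,0,0],[1,0,0],[1,0,0],[1,0,0],[1,0,0],[1,0,0],[1,0,0],[0.4,0,0]]' --delta_rot '[[0,0,0],[0,0,0],[0,0,0],[0,0,0],[0,0,0],[0,0,0],[0,0,0],[0,0,0],[0,0,0],[0,0,0]]' --hand '[10,10,10,10,10,10,10,10,10,10]'

```text
time_s: 28.02
position: [0.5511, -0.3345, 0.1885]
tcp_rot: [-1.209, 1.211, -1.211]
ft_force: [0.7, -0.2, -0.3]
opening: 0.269
```

>>> drive_tool --offset '[[0,1,0],[0,1,0],[0,1,0],[0,1,0],[0,0,0],[0,0,0]]' --delta_rot '[[0,0,0],[0,0,0],[0,0,0],[0,0,0],[0,0,0],[0,0,0]]' --hand '[10,10,10,10,10,10]'

```text
time_s: 28.78
position: [0.5525, -0.332, 0.0899]
tcp_rot: [-1.209, 1.208, -1.21]
ft_force: [-0.1, -0.1, -1.0]
opening: 0.266
```

Run:
```python
from h import *
o=sensors.observe(); print(o['position'].round(4),o['opening'])
c=cap('wrist'); cv2.imwrite('pics/w11.png',c['frame'][:,:,::-1])
```

```text
[ 0.5525 -0.332   0.0899] 0.2662004296439857
```

View pics/w11.png

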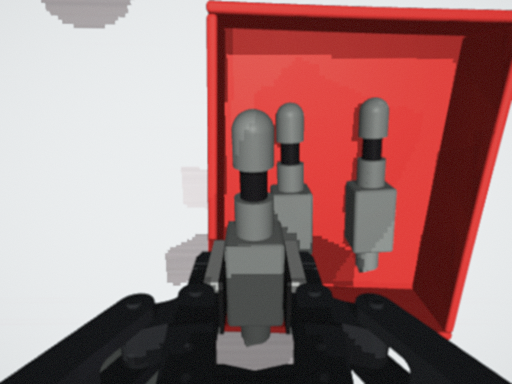

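Run:
```python
from h import *
c=cap('wrist')
print('rim outer/inner left',onz(c,[(209,120),(217,120),(505,100)],.05).round(4))
print('floor left',onz(c,[(226,120),(437,180)],.005).round(4))
print('peg1 collar top',onz(c,[(272,200),(311,200),(348,190),(393,190)],.029).round(4))
```

```text
rim outer/inner left [[ 0.613  -0.3111  0.05  ]
 [ 0.613  -0.3148  0.05  ]
 [ 0.6215 -0.446   0.05  ]]
floor left [[ 0.6083 -0.3154  0.005 ]
 [ 0.5711 -0.4467  0.005 ]]
peg1 collar top [[ 0.5661 -0.3423  0.029 ]
 [ 0.5661 -0.3645  0.029 ]
 [ 0.5721 -0.385   0.029 ]
 [ 0.5721 -0.4101  0.029 ]]
```

>>> drive_tool --offset '[[-0.12,0.6,0],[0,0,0],[0,0,0],[0,0,0],[0,-1,0],[0,-1,0],[0,-1,0],[0,-1,0]]' --delta_rot '[[0,0,0],[0,0,0],[0,0,0],[0,0,0],[0,0,0],[0,0,0],[0,0,0],[0,0,0]]' --hand '[10,10,40,52,52,52,52,52]'

```text
time_s: 29.88
position: [0.5518, -0.3291, 0.1751]
tcp_rot: [-1.209, 1.209, -1.21]
ft_force: [1.2, 0.1, 0.2]
opening: 0.61
```

Run:
```python
from h import *
o=sensors.observe(); print(o['position'].round(4),o['opening'])
c=cap('wrist'); cv2.imwrite('pics/w12.png',c['frame'][:,:,::-1])
c=cap('top','t12.png')
for a,ce,m in yellow(c,15): print('y',a,ce.round(1),onz(c,ce,.012).round(4))
```

```text
[ 0.5518 -0.3291  0.1751] 0.6099036625850591
y 70 [136.6 199.1] [[0.5617 0.4283 0.012 ]]
y 29 [164.8 208.4] [[0.5267 0.3248 0.012 ]]
y 62 [162.3 252.7] [[0.371  0.3283 0.012 ]]
y 37 [198.  251.5] [[0.3745 0.2042 0.012 ]]
```

View pics/w12.png

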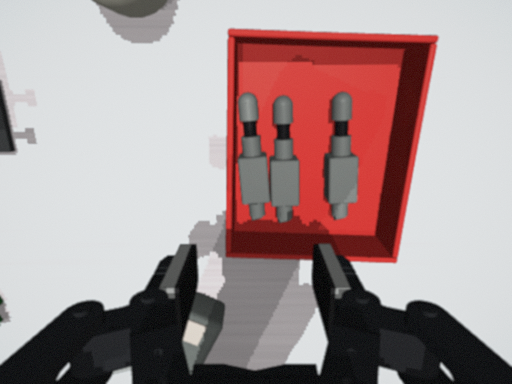

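>>> drive_tool --offset '[[-1,-1,0],[-1,-1,0],[-1,-1,0],[-1,0,0],[-1,0,0],[-1,0,0],[-1,0,0],[-1,0,0],[-1,0,0],[-1,0,0]]' --delta_rot '[[0,0,0],[0,0,0],[0,0,0],[0,0,0],[0,0,0],[0,0,0],[0,0,0],[0,0,0],[0,0,0],[0,0,0]]' --hand '[52,52,52,52,52,52,52,52,52,52]'

```text
time_s: 31.22
position: [0.5508, -0.0778, 0.2469]
tcp_rot: [-1.211, 1.211, -1.208]
ft_force: [0.6, -0.8, 0.3]
opening: 0.609
```

>>> drive_tool --offset '[[-1,0,0],[-1,0,0],[-1,0,0],[-1,0,-0.5],[-1,0,-0.5],[-1,0,-0.5],[-1,0,-0.5],[-1,0,-0.5],[-1,0,-0.5],[-1,0,-0.5]]' --delta_rot '[[0,0,0],[0,0,0],[0,0,0],[0,0,0],[0,0,0],[0,0,0],[0,0,0],[0,0,0],[0,0,0],[0,0,0]]' --hand '[52,52,52,52,52,52,52,52,52,52]'

```text
time_s: 32.48
position: [0.4629, 0.1717, 0.2471]
tcp_rot: [-1.211, 1.211, -1.209]
ft_force: [0.1, -0.4, -1.2]
opening: 0.608
```

>>> drive_tool --offset '[[-1,0,-0.5],[-1,0,-0.5],[-1,0,0],[-0.6,0,0],[0,0,0]]' --delta_rot '[[0,0,0],[0,0,0],[0,0,0],[0,0,0],[0,0,0]]' --hand '[52,52,52,52,52]'

```text
time_s: 33.1
position: [0.438, 0.2619, 0.2473]
tcp_rot: [-1.212, 1.209, -1.206]
ft_force: [-0.9, -0.6, 0.8]
opening: 0.607
```

```bash
cat >> h.py <<'E'
def pegs(c,z=.012):
    """yellow pegs in wrist view: collar found by eroding the mask; axis by PCA of all yellow in the peg; sign by the black groove gap"""
    h=hsv(c); m=((h[...,0]>20)&(h[...,0]<35)&(h[...,1]>130)&(h[...,2]>60)).astype(np.uint8)
    big=cv2.morphologyEx(m,cv2.MORPH_CLOSE,np.ones((19,19),np.uint8))
    out=[]
    for a,ce,b in blobs(big,400):
        mm=(b&(m>0))
        ys,xs=np.nonzero(b); edge=xs.min()<2 or xs.max()>509 or ys.min()<2 or ys.max()>381
        sub=blobs(mm,20); sub.sort(key=lambda s:-s[0])
        ys,xs=np.nonzero(mm); p=onz(c,np.c_[xs,ys],z)[:,:2]
        q=p-p.mean(0); ax=np.linalg.svd(q,full_matrices=False)[2][0]
        # groove: closed minus yellow, weighted
        if len(sub)>1:
            n=onz(c,sub[1][1],z)[0,:2]; k=onz(c,sub[0][1],z)[0,:2]
            if ax@(n-k)<0: ax=-ax
        t=q@ax; lo,hi=t.min(),t.max()
        s=q@np.array([-ax[1],ax[0]])
        out.append(dict(uv=ce.round(0),n=len(xs),edge=edge,mean=p.mean(0),ax=ax,yaw=np.degrees(np.arctan2(ax[1],ax[0])),L=hi-lo,W=s.max()-s.min(),tip=p.mean(0)+ax*hi,tail=p.mean(0)+ax*lo,mid_t=p.mean(0)+ax*(hi-.07),mid_f=p.mean(0)+ax*(lo+.065)))
    return out
E
python3 - <<'E'
from h import *
o=sensors.observe(); print(o['time_s'],o['position'].round(4),o['opening'])
c=cap('wrist','w13.png')
for p in pegs(c): print({k:(np.round(v,4) if k!='edge' else v) for k,v in p.items()})
E
```

```text
33.1 [0.438  0.2619 0.2473] 0.6065898542997742
{'uv': array([79., 33.]), 'n': np.int64(1573), 'edge': np.True_, 'mean': array([0.5555, 0.4272]), 'ax': array([-0.9775, -0.2111]), 'yaw': np.float64(-167.8122), 'L': np.float64(0.0746), 'W': np.float64(0.0259), 'tip': array([0.5127, 0.4179]), 'tail': array([0.5857, 0.4337]), 'mid_t': array([0.5812, 0.4327]), 'mid_f': array([0.5221, 0.42  ])}
{'uv': array([192.,  36.]), 'n': np.int64(1717), 'edge': np.True_, 'mean': array([0.5544, 0.3214]), 'ax': array([-0.984 ,  0.1782]), 'yaw': np.float64(169.7358), 'L': np.float64(0.0822), 'W': np.float64(0.0244), 'tip': array([0.5062, 0.3301]), 'tail': array([0.5872, 0.3154]), 'mid_t': array([0.5751, 0.3176]), 'mid_f': array([0.5232, 0.327 ])}
{'uv': array([296., 178.]), 'n': np.int64(1580), 'edge': np.False_, 'mean': array([0.4134, 0.2165]), 'ax': array([0.942 , 0.3357]), 'yaw': np.float64(19.6135), 'L': np.float64(0.1327), 'W': np.float64(0.0228), 'tip': array([0.475 , 0.2385]), 'tail': array([0.3501, 0.1939]), 'mid_t': array([0.4091, 0.215 ]), 'mid_f': array([0.4113, 0.2158])}
{'uv': array([190., 191.]), 'n': np.int64(1584), 'edge': np.False_, 'mean': array([0.3968, 0.3321]), 'ax': array([0.9994, 0.0349]), 'yaw': np.float64(2.0022), 'L': np.float64(0.1319), 'W': np.float64(0.0249), 'tip': array([0.4614, 0.3343]), 'tail': array([0.3296, 0.3297]), 'mid_t': array([0.3914, 0.3319]), 'mid_f': array([0.3945, 0.332 ])}
```

View pics/w13.png

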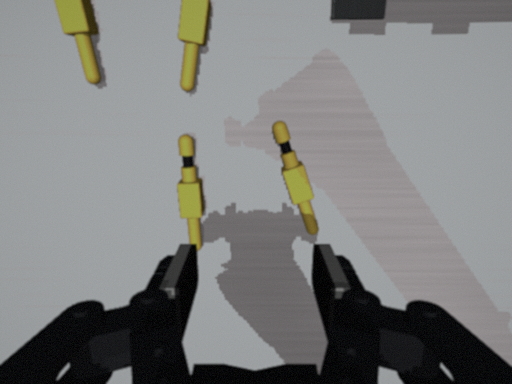

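>>> drive_tool --offset '[[1,0,-0.6],[0.88,0,-0.53],[0,1,0],[0,1,0],[0,1,0],[0,1,0],[0,1,0],[0,1,0],[0,0,0]]' --delta_rot '[[0,0,0],[0,0,0],[0,-1,0],[0,-0.96,0],[0,0,0],[0,0,0],[0,0,0],[0,0,0],[0,0,0]]' --hand '[52,52,52,52,52,52,52,52,52]'

```text
time_s: 34.28
position: [0.4094, 0.2122, 0.0968]
tcp_rot: [-1.356, 0.957, -0.953]
ft_force: [-0.3, -0.2, -0.0]
opening: 0.61
```

```bash
cat >> h.py <<'E'
def rel(c,T=None):
    """peg poses in the tool frame: units of the move"""
    o=sensors.observe(); Rm=R.from_rotvec(o['tcp_rot']).as_matrix(); 
    zt=np.degrees(np.arctan2(Rm[1,2],Rm[0,2]))
    for p in pegs(c):
        m=(p['mid_t']+p['mid_f'])/2; d=Rm.T@np.r_[m-o['position'][:2],0]
        print(p['uv'],'edge',p['edge'],'L %.4f W %.4f'%(p['L'],p['W']),'mid',m.round(4),'yaw %.1f'%p['yaw'],'off x,z',(d[[0,2]]/.025).round(2),'rot y %.2f'%(-(p['yaw']-zt)/10))
E
python3 - <<'E'
from h import *
o=sensors.observe(); print(o['time_s'],o['position'].round(4),o['opening'])
c=cap('wrist','w14.png'); rel(c)
E
```

```text
34.275 [0.4094 0.2122 0.0968] 0.6095349419215402
[ 62. 159.] edge False L 0.1343 W 0.0313 mid [0.3923 0.3335] yaw 1.2 off x,z [-4.79  0.93] rot y 1.83
[250. 191.] edge False L 0.1340 W 0.0239 mid [0.4098 0.2154] yaw 19.6 off x,z [-0.1   0.01] rot y -0.00
```

View pics/w14.png

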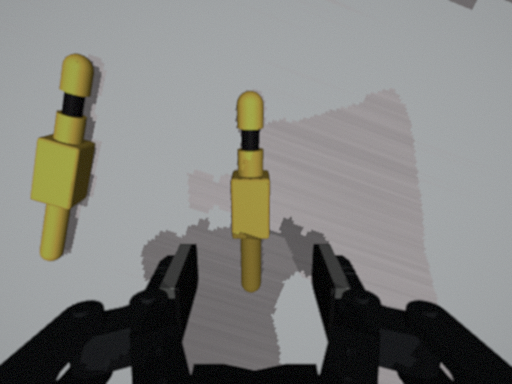

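>>> drive_tool --offset '[[-0.1,1,0],[0,1,0],[0,0.84,0],[0,0,0],[0,0,0],[0,0,0],[0,0,0],[0,0,0]]' --delta_rot '[[0,0,0],[0,0,0],[0,0,0],[0,0,0],[0,0,0],[0,0,0],[0,0,0],[0,0,0]]' --hand '[52,52,52,52,10,10,10,10]'

```text
time_s: 35.33
position: [0.4115, 0.2168, 0.0294]
tcp_rot: [-1.35, 0.952, -0.955]
ft_force: [-0.5, -0.2, 7.8]
opening: 0.263
```

Run:
```python
from h import *
o=sensors.observe(); print(o['time_s'],o['position'].round(4),o['opening'],o['ft_force'],toolR()[:,1].round(4))
```

```text
35.325 [0.4115 0.2168 0.0294] 0.2629347064244794 [-0.48646176 -0.15226475  7.78740631] [ 2.8e-03  3.0e-04 -1.0e+00]
```

>>> drive_tool --offset '[[0,-1,0],[0,-1,0],[0,-1,0],[0,-1,0],[0,0,0],[0,0,0],[0,0,0]]' --delta_rot '[[0,0,0],[0,0,0],[0,0,0],[0,0,0],[0,1,0],[0,0.96,0],[0,0,0]]' --hand '[10,10,10,10,10,10,10]'

```text
time_s: 36.2
position: [0.4103, 0.2164, 0.1283]
tcp_rot: [-1.209, 1.207, -1.208]
ft_force: [-0.6, 0.2, -0.4]
opening: 0.264
```

Run:
```python
from h import *
o=sensors.observe(); print(o['time_s'],o['position'].round(4),o['opening'],o['ft_force'],toolR().round(4))
c=cap('wrist','w15.png')
```

```text
36.2 [0.4103 0.2164 0.1283] 0.2644248122064727 [-0.64042347  0.192558   -0.41965193] [[ 1.8e-03  1.1e-03  1.0e+00]
 [-1.0e+00 -1.0e-04  1.8e-03]
 [ 1.0e-04 -1.0e+00  1.1e-03]]
```

View pics/w15.png

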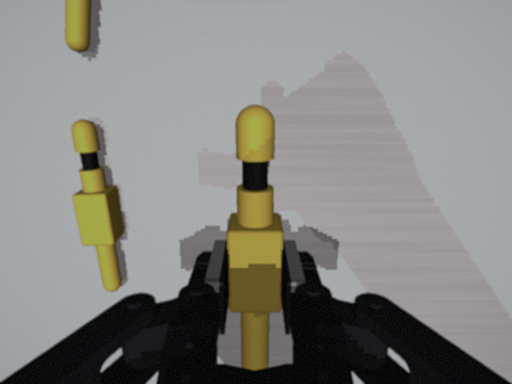

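>>> drive_tool --offset '[[1,0,0.9],[1,0,0.9],[0.54,0,0.9],[0,0.5,0.9],[0,0.5,0],[0,0,0],[0,0,0]]' --delta_rot '[[0,0,0],[0,0,0],[0,0,0],[0,0,0],[0,0,0],[0,0,0],[0,0,0]]' --hand '[10,10,10,10,10,10,10]'

```text
time_s: 37.12
position: [0.4993, 0.1533, 0.1029]
tcp_rot: [-1.21, 1.208, -1.208]
ft_force: [0.1, -0.4, 0.1]
opening: 0.263
```

Run:
```python
from h import *
o=sensors.observe(); print(o['time_s'],o['position'].round(4),o['opening'],o['ft_force'],toolR().round(4))
c=cap('wrist','w16.png')
```

```text
37.125 [0.4993 0.1533 0.1029] 0.26341649215168683 [ 0.08465114 -0.35720269  0.11076564] [[ 1.7e-03 -4.0e-04  1.0e+00]
 [-1.0e+00 -3.0e-04  1.7e-03]
 [ 3.0e-04 -1.0e+00 -4.0e-04]]
```

View pics/w16.png

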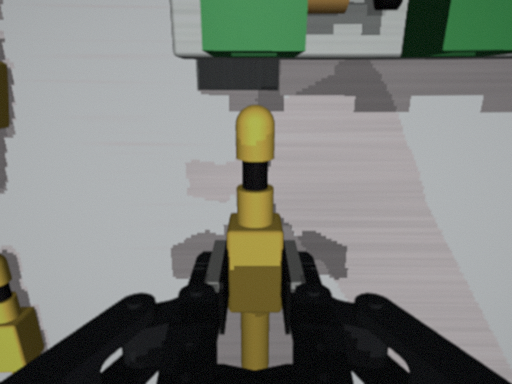

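>>> drive_tool --offset '[[0,0,0.4],[0,0,0.3],[0,0,0.3],[0,0,0.3],[0,0,0]]' --delta_rot '[[0,0,0],[0,0,0],[0,0,0],[0,0,0],[0,0,0]]' --hand '[10,10,10,10,10]'

```text
time_s: 37.8
position: [0.5332, 0.1529, 0.1026]
tcp_rot: [-1.209, 1.21, -1.209]
ft_force: [0.0, 0.4, -1.2]
opening: 0.264
```

Run:
```python
from h import *
o=sensors.observe(); print(o['time_s'],o['position'].round(4),o['opening'],o['ft_force'],o['wrist_torque'])
c=cap('wrist','w17.png')
```

```text
37.8 [0.5332 0.1529 0.1026] 0.2637319151289327 [ 0.0305241   0.3992583  -1.18021077] [ 0.0494084  -0.02141648 -0.0257648 ]
```

View pics/w17.png

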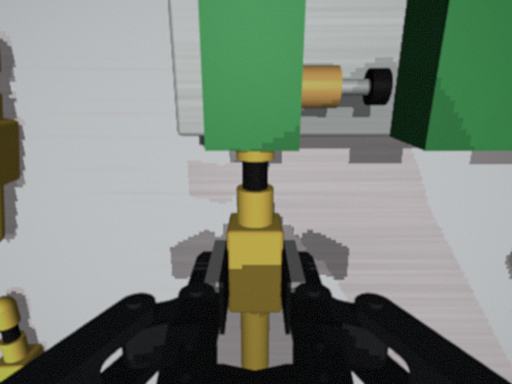

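>>> drive_tool --offset '[[0,0,0.3],[0,0,0.3],[0,0,0.3],[0,0,0.3],[0,0,0.2],[0,0,0]]' --delta_rot '[[0,0,0],[0,0,0],[0,0,0],[0,0,0],[0,0,0],[0,0,0]]' --hand '[10,10,10,10,10,10]'

```text
time_s: 38.6
position: [0.5678, 0.1544, 0.1028]
tcp_rot: [-1.208, 1.209, -1.207]
ft_force: [-0.6, 5.8, -1.8]
opening: 0.262
```

Run:
```python
from h import *
o=sensors.observe(); print(o['time_s'],o['position'].round(4),o['opening'],o['ft_force'],o['wrist_torque'])
c=cap('wrist','w18.png')
```

```text
38.6 [0.5678 0.1544 0.1028] 0.26241273066245113 [-0.62769534  5.79563628 -1.84801649] [1.13218481 0.22611805 0.16726093]
```

View pics/w18.png

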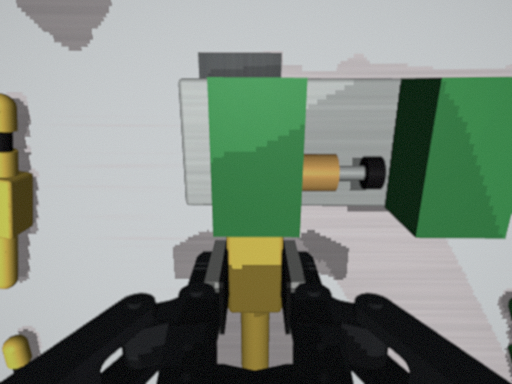

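>>> drive_tool --offset '[[0,0,0.15],[0,0,0.15],[0,0,0]]' --delta_rot '[[0,0,0],[0,0,0],[0,0,0]]' --hand '[10,10,10]'

```text
time_s: 39.02
position: [0.5682, 0.1545, 0.1023]
tcp_rot: [-1.222, 1.217, -1.202]
ft_force: [-19.5, 2.8, 12.8]
opening: 0.263
```

>>> drive_tool --offset '[[0,0,-0.25],[0,0,0],[0,0,0],[0,0,0],[0,-1,0],[0,-1,0],[0,-1,0],[0,-1,0],[0,0,0]]' --delta_rot '[[0,0,0],[0,0,0],[0,0,0],[0,0,0],[0,0,0],[0,0,0],[0,0,0],[0,0,0],[0,0,0]]' --hand '[10,48,48,48,48,48,48,48,48]'

```text
time_s: 40.15
position: [0.5705, 0.1528, 0.2049]
tcp_rot: [-1.205, 1.207, -1.212]
ft_force: [-0.0, 0.2, 0.2]
opening: 0.561
```

Run:
```python
from h import *
o=sensors.observe(); print(o['time_s'],o['position'].round(4),o['opening'],o['ft_force'],toolR().round(4))
c=cap('wrist','w19.png')
```

```text
40.15 [0.5705 0.1528 0.2049] 0.561153721830515 [-0.04230068  0.24919104  0.18613639] [[-9.0e-04  4.4e-03  1.0e+00]
 [-1.0e+00  3.0e-04 -9.0e-04]
 [-3.0e-04 -1.0e+00  4.4e-03]]
```

View pics/w19.png

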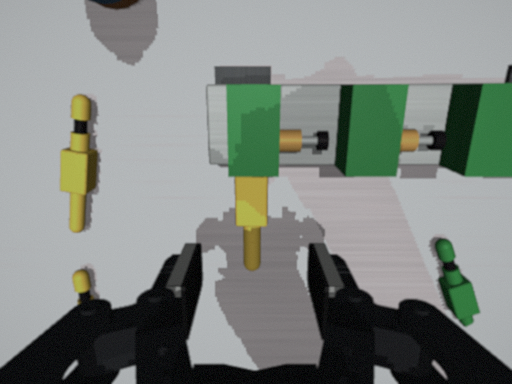

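>>> drive_tool --offset '[[-0.9,0,-0.89],[-0.9,0,-0.89],[-0.9,0,-0.89],[-0.9,0,-0.89],[-0.9,0,-0.89],[-0.9,0,-0.89],[-0.9,0,-0.89],[-0.9,0,-0.89],[0,1,0],[0,1,0]]' --delta_rot '[[0,0,0],[0,0,0],[0,0,0],[0,0,0],[0,0,0],[0,0,0],[0,0,0],[0,0,0],[0,0,0],[0,0,0]]' --hand '[52,52,52,52,52,52,52,52,52,52]'

```text
time_s: 41.45
position: [0.3903, 0.3326, 0.1511]
tcp_rot: [-1.211, 1.209, -1.209]
ft_force: [0.4, -0.6, -1.0]
opening: 0.61
```

>>> drive_tool --offset '[[0,1,0],[0,1,0],[0,0,0]]' --delta_rot '[[0,0,0],[0,0,0],[0,0,0]]' --hand '[52,52,52]'

```text
time_s: 41.82
position: [0.3891, 0.3312, 0.1]
tcp_rot: [-1.215, 1.212, -1.209]
ft_force: [0.3, 0.0, -0.8]
opening: 0.607
```

Run:
```python
from h import *
o=sensors.observe(); print(o['time_s'],o['position'].round(4),o['opening'],o['ft_force'],toolR().round(4))
c=cap('wrist','w20.png');rel(c)
```

```text
41.825 [0.3891 0.3312 0.1   ] 0.6070514551344754 [ 0.33408108  0.04769394 -0.8137299 ] [[ 1.0e-04 -5.2e-03  1.0e+00]
 [-1.0e+00 -3.1e-03  0.0e+00]
 [ 3.1e-03 -1.0e+00 -5.2e-03]]
[249. 109.] edge False L 0.0222 W 0.0145 mid [0.4532 0.3341] yaw -178.2 off x,z [-0.08  2.53] rot y 17.82
[253. 209.] edge False L 0.0999 W 0.0241 mid [0.3805 0.3314] yaw -177.9 off x,z [ 0.03 -0.38] rot y 17.79
```

View pics/w20.png

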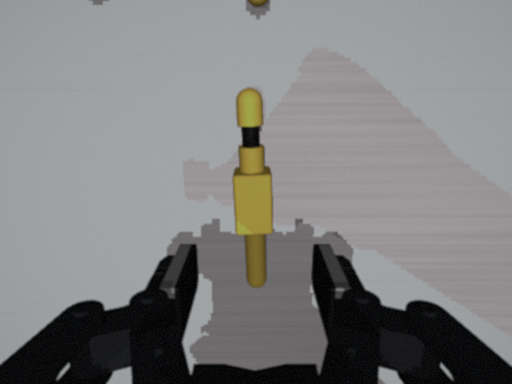

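>>> drive_tool --offset '[[-0.03,1,0.2],[0,1,0],[0,1,0],[0,0,0],[0,0,0],[0,0,0],[0,0,0],[0,0,0]]' --delta_rot '[[0,-0.2,0],[0,0,0],[0,0,0],[0,0,0],[0,0,0],[0,0,0],[0,0,0],[0,0,0]]' --hand '[52,52,52,52,10,10,10,10]'

```text
time_s: 42.88
position: [0.397, 0.3345, 0.0296]
tcp_rot: [-1.222, 1.182, -1.184]
ft_force: [0.3, 0.3, 6.1]
opening: 0.262
```

```bash
sed -i 's/(19,19)/(27,27)/' h.py
python3 - <<'E'
from h import *
o=sensors.observe(); print(o['time_s'],o['position'].round(4),o['opening'],o['ft_force'],toolR().round(4))
E
```

```text
42.875 [0.397  0.3345 0.0296] 0.26180289840992693 [0.29422526 0.28979013 6.05711032] [[ 0.0347  0.0027  0.9994]
 [-0.9994  0.0013  0.0347]
 [-0.0012 -1.      0.0028]]
```

>>> drive_tool --offset '[[0,-1,0],[0,-1,0],[0,-1,0],[0,-1,0],[0,-1,0],[1,-1,0],[1,0,0],[1,0,0],[1,0,0],[1,0,0]]' --delta_rot '[[0,0,0],[0,0,0],[0,0.2,0],[0,0,0],[0,0,0],[0,0,0],[0,0,0],[0,0,0],[0,0,0],[0,0,0]]' --hand '[10,10,10,10,10,10,10,10,10,10]'

```text
time_s: 44.12
position: [0.3959, 0.2079, 0.1783]
tcp_rot: [-1.209, 1.208, -1.21]
ft_force: [-0.2, -0.1, -1.4]
opening: 0.261
```

>>> drive_tool --offset '[[1,0,0.8],[1,0,0.8],[1,0,0.8],[1,0,0.8],[1,0,0.8],[0.46,1,0.1],[0,1,0],[0,1,0],[0,0,0],[0,0,0]]' --delta_rot '[[0,0,0],[0,0,0],[0,0,0],[0,0,0],[0,0,0],[0,0,0],[0,0,0],[0,0,0],[0,0,0],[0,0,0]]' --hand '[10,10,10,10,10,10,10,10,10,10]'

```text
time_s: 45.38
position: [0.499, 0.0724, 0.1039]
tcp_rot: [-1.208, 1.208, -1.21]
ft_force: [-0.2, 0.5, -0.1]
opening: 0.262
```

Run:
```python
from h import *
o=sensors.observe(); print(o['time_s'],o['position'].round(4),o['opening'],o['ft_force'],toolR().round(4))
c=cap('wrist','w21.png')
```

```text
45.375 [0.499  0.0724 0.1039] 0.26159850160253684 [-0.23404471  0.45003259 -0.10137304] [[ 2.0e-04  1.6e-03  1.0e+00]
 [-1.0e+00  0.0e+00  2.0e-04]
 [-0.0e+00 -1.0e+00  1.6e-03]]
```

View pics/w21.png

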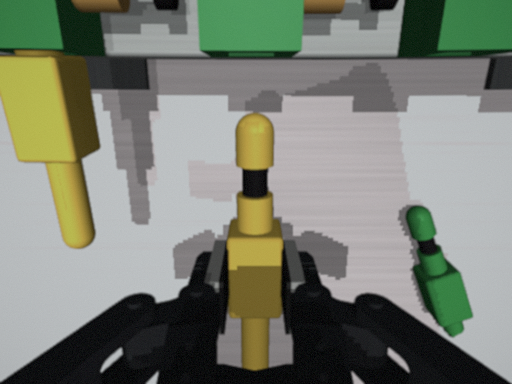

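>>> drive_tool --offset '[[-0.03,0.05,0.3],[0,0,0.3],[0,0,0.3],[0,0,0.3],[0,0,0.2],[0,0,0]]' --delta_rot '[[0,0,0],[0,0,0],[0,0,0],[0,0,0],[0,0,0],[0,0,0]]' --hand '[10,10,10,10,10,10]'

```text
time_s: 46.18
position: [0.5337, 0.0729, 0.1014]
tcp_rot: [-1.209, 1.21, -1.209]
ft_force: [-0.2, -0.1, -0.8]
opening: 0.26
```

>>> drive_tool --offset '[[0,0,0.3],[0,0,0.3],[0,0,0.3],[0,0,0.3],[0,0,0.2],[0,0,0]]' --delta_rot '[[0,0,0],[0,0,0],[0,0,0],[0,0,0],[0,0,0],[0,0,0]]' --hand '[10,10,10,10,10,10]'

```text
time_s: 46.92
position: [0.569, 0.0744, 0.1017]
tcp_rot: [-1.208, 1.208, -1.208]
ft_force: [0.1, 3.8, -0.9]
opening: 0.261
```

>>> drive_tool --offset '[[0,0,0.2],[0,0,0.2],[0,0,0]]' --delta_rot '[[0,0,0],[0,0,0],[0,0,0]]' --hand '[10,10,10]'

```text
time_s: 47.3
position: [0.5711, 0.0745, 0.1012]
tcp_rot: [-1.223, 1.22, -1.201]
ft_force: [-23.0, 1.7, 18.2]
opening: 0.26
```

>>> drive_tool --offset '[[0,0,-0.3],[0,0,0],[0,0,0],[0,0,0],[0,-1,0],[0,-1,0],[0,-1,0],[0,-1,0],[0,0,0]]' --delta_rot '[[0,0,0],[0,0,0],[0,0,0],[0,0,0],[0,0,0],[0,0,0],[0,0,0],[0,0,0],[0,0,0]]' --hand '[10,48,48,48,48,48,48,48,48]'

```text
time_s: 48.42
position: [0.5725, 0.0728, 0.2036]
tcp_rot: [-1.206, 1.206, -1.212]
ft_force: [-0.1, 0.3, 0.6]
opening: 0.564
```

Run:
```python
from h import *
o=sensors.observe(); print(o['time_s'],o['position'].round(4),o['opening'],o['ft_force'],toolR().round(4))
c=cap('wrist','w22.png')
c=cap('top','t22.png')
for a,ce,m in yellow(c,15): print('y',a,ce.round(1),onz(c,ce,.012).round(4))
```

```text
48.425 [0.5725 0.0728 0.2036] 0.5635093604064324 [-0.1252395   0.28616472  0.64045534] [[-7.0e-04  4.4e-03  1.0e+00]
 [-1.0e+00 -1.0e-04 -7.0e-04]
 [ 1.0e-04 -1.0e+00  4.4e-03]]
y 62 [136.5 198.9] [[0.5625 0.4285 0.012 ]]
y 42 [209.9 203.9] [[0.541  0.1646 0.012 ]]
y 33 [164.8 207.6] [[0.5298 0.3249 0.012 ]]
```

View pics/w22.png

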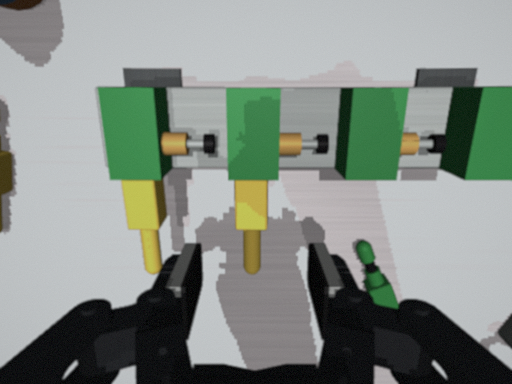

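>>> drive_tool --offset '[[-1,0,-0.1],[-1,0,-0.2],[-1,0,-0.2],[-1,0,-0.2],[-1,0,-0.2],[-1,0,-0.2],[-1,0,0],[-1,0,0],[-1,0,0],[-0.9,0,0]]' --delta_rot '[[0,0,0],[0,0,0],[0,0,0],[0,0,0],[0,0,0],[0,0,0],[0,0,0],[0,0,0],[0,0,0],[0,0,0]]' --hand '[52,52,52,52,52,52,52,52,52,52]'

```text
time_s: 49.78
position: [0.5428, 0.3208, 0.1997]
tcp_rot: [-1.212, 1.21, -1.209]
ft_force: [-0.7, 0.6, 0.3]
opening: 0.612
```

Run:
```python
from h import *
o=sensors.observe(); print(o['time_s'],o['position'].round(4),o['opening'],o['ft_force'],toolR().round(4)[:,2])
c=cap('wrist','w23.png');rel(c)
c=cap('side'); print('bottle base',onz(c,[(152,256)],0),'cap',onz(c,[(140,185)],.21))
c=cap('top'); print('bottle top',onz(c,[(171,133)],.21))
```

```text
49.775 [0.5428 0.3208 0.1997] 0.6115642500075722 [-0.73570924  0.60708447  0.34809313] [ 1.0e+00  1.0e-04 -2.4e-03]
[132. 125.] edge False L 0.1324 W 0.0286 mid [0.5755 0.4287] yaw 6.8 off x,z [-4.16  1.37] rot y -0.66
[258. 132.] edge False L 0.1327 W 0.0232 mid [0.5689 0.3183] yaw -10.6 off x,z [0.26 1.09] rot y 1.09
[487. 181.] edge True L 0.1038 W 0.0425 mid [0.5236 0.1042] yaw 173.2 off x,z [ 8.81 -0.75] rot y -17.29
bottle base [[0.73728299 0.27223136 0.        ]] cap [[0.72939438 0.27718668 0.21      ]]
bottle top [[0.73069615 0.26519383 0.21      ]]
```

View pics/w23.png

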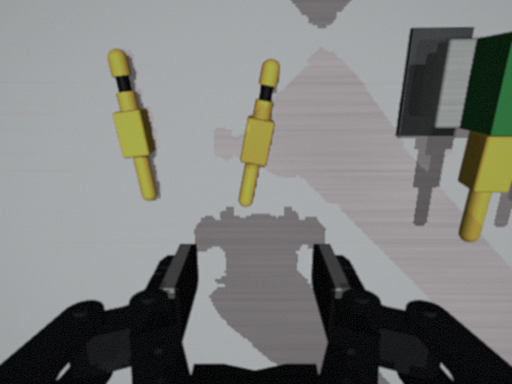

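>>> drive_tool --offset '[[0.26,0,1],[0,0,0.09],[0,1,0],[0,1,0],[0,1,0],[0,1,0],[0,0,0]]' --delta_rot '[[0,0,0],[0,0,0],[0,0.5,0],[0,0.57,0],[0,0,0],[0,0,0],[0,0,0]]' --hand '[52,52,52,52,52,52,52]'

```text
time_s: 50.8
position: [0.5687, 0.3122, 0.099]
tcp_rot: [-1.121, 1.348, -1.346]
ft_force: [0.6, -0.5, -0.4]
opening: 0.604
```

Run:
```python
from h import *
o=sensors.observe(); print(o['time_s'],o['position'].round(4),o['opening'],o['ft_force'],toolR().round(4)[:,2])
c=cap('wrist','w24.png');rel(c)
```

```text
50.8 [0.5687 0.3122 0.099 ] 0.6041567075755011 [ 0.60781765 -0.477404   -0.37139795] [ 0.9825 -0.1862 -0.0043]
[244. 193.] edge False L 0.1342 W 0.0241 mid [0.5685 0.3186] yaw -10.8 off x,z [-0.21 -0.09] rot y 0.01
[ 73. 217.] edge False L 0.1347 W 0.0359 mid [0.5748 0.4292] yaw 6.4 off x,z [-4.6  -0.67] rot y -1.71
```

View pics/w24.png

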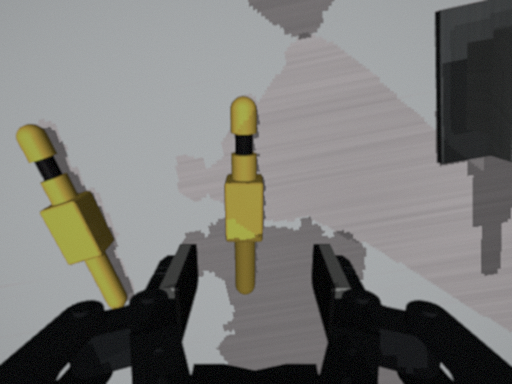

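>>> drive_tool --offset '[[-0.21,1,-0.09],[0,1,0],[0,0.96,0],[0,0,0],[0,0,0],[0,0,0],[0,0,0],[0,0,0]]' --delta_rot '[[0,0,0],[0,0,0],[0,0,0],[0,0,0],[0,0,0],[0,0,0],[0,0,0],[0,0,0]]' --hand '[52,52,52,52,10,10,10,10]'

```text
time_s: 51.85
position: [0.5707, 0.3203, 0.0298]
tcp_rot: [-1.111, 1.344, -1.346]
ft_force: [-0.1, -0.4, 7.0]
opening: 0.263
```

Run:
```python
from h import *
o=sensors.observe(); print(o['time_s'],o['position'].round(4),o['opening'],o['ft_force'],toolR().round(4)[:,2])
```

```text
51.85 [0.5707 0.3203 0.0298] 0.2633217126118054 [-0.1381798  -0.38556101  7.01452497] [ 0.9826 -0.1859  0.0028]
```

>>> drive_tool --offset '[[0,-1,0],[0,-1,0],[0,-1,0],[0,-1,0],[0,-1,0],[0,-1,0],[1,0,-0.5],[1,0,-0.5],[1,0,-0.5],[1,0,-0.5]]' --delta_rot '[[0,0,0],[0,0,0],[0,-0.5,0],[0,-0.57,0],[0,0,0],[0,0,0],[0,0,0],[0,0,0],[0,0,0],[0,0,0]]' --hand '[10,10,10,10,10,10,10,10,10,10]'

```text
time_s: 53.1
position: [0.5189, 0.2187, 0.1779]
tcp_rot: [-1.209, 1.209, -1.21]
ft_force: [-0.1, -0.3, -0.9]
opening: 0.264
```

>>> drive_tool --offset '[[1,0,-0.5],[1,0,-0.5],[1,0,0],[1,0,0],[1,0,0],[1,0,0],[1,0,0],[1,0,0],[1,0,0],[0.1,0,0]]' --delta_rot '[[0,0,0],[0,0,0],[0,0,0],[0,0,0],[0,0,0],[0,0,0],[0,0,0],[0,0,0],[0,0,0],[0,0,0]]' --hand '[10,10,10,10,10,10,10,10,10,10]'

```text
time_s: 54.35
position: [0.4943, -0.0098, 0.1778]
tcp_rot: [-1.208, 1.211, -1.212]
ft_force: [0.4, 0.1, -1.0]
opening: 0.258
```

>>> drive_tool --offset '[[0,1,0],[0,1,0],[0,1,0],[0,0,0],[0,0,0]]' --delta_rot '[[0,0,0],[0,0,0],[0,0,0],[0,0,0],[0,0,0]]' --hand '[10,10,10,10,10]'

```text
time_s: 54.98
position: [0.4951, -0.0073, 0.1035]
tcp_rot: [-1.208, 1.208, -1.209]
ft_force: [0.4, -0.1, -1.1]
opening: 0.261
```

Run:
```python
from h import *
o=sensors.observe(); print(o['time_s'],o['position'].round(4),o['opening'],o['ft_force'],toolR().round(4))
c=cap('wrist','w25.png')
```

```text
54.975 [ 0.4951 -0.0073  0.1035] 0.26054962630634454 [ 0.42586888 -0.06896049 -1.11833908] [[ 9.0e-04  1.4e-03  1.0e+00]
 [-1.0e+00  2.0e-04  9.0e-04]
 [-2.0e-04 -1.0e+00  1.4e-03]]
```

View pics/w25.png

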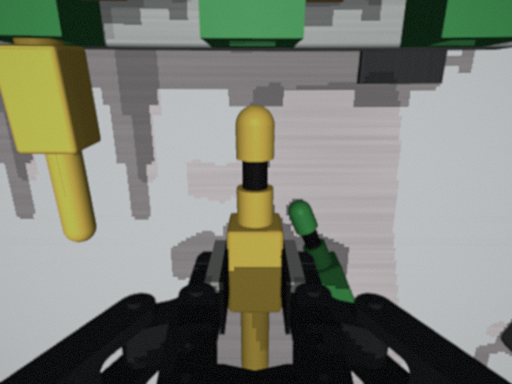

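>>> drive_tool --offset '[[-0.02,0.03,0.3],[0,0,0.3],[0,0,0.3],[0,0,0.3],[0,0,0.3],[0,0,0]]' --delta_rot '[[0,0,0],[0,0,0],[0,0,0],[0,0,0],[0,0,0],[0,0,0]]' --hand '[10,10,10,10,10,10]'

```text
time_s: 55.78
position: [0.5325, -0.0074, 0.1017]
tcp_rot: [-1.209, 1.209, -1.209]
ft_force: [0.2, 0.4, -0.9]
opening: 0.263
```

>>> drive_tool --offset '[[0,0,0.3],[0,0,0.3],[0,0,0.3],[0,0,0.3],[0,0,0.2],[0,0,0]]' --delta_rot '[[0,0,0],[0,0,0],[0,0,0],[0,0,0],[0,0,0],[0,0,0]]' --hand '[10,10,10,10,10,10]'

```text
time_s: 56.52
position: [0.5674, -0.0057, 0.1017]
tcp_rot: [-1.208, 1.209, -1.207]
ft_force: [1.5, 5.4, -1.7]
opening: 0.262
```

>>> drive_tool --offset '[[0,0,0.2],[0,0,0.15],[0,0,0]]' --delta_rot '[[0,0,0],[0,0,0],[0,0,0]]' --hand '[10,10,10]'

```text
time_s: 56.9
position: [0.5679, -0.0057, 0.1014]
tcp_rot: [-1.223, 1.222, -1.199]
ft_force: [-23.2, 5.5, 18.1]
opening: 0.262
```

Seated (23 N stop at x = 0.568). I release and rise.

>>> drive_tool --offset '[[0,0,-0.3],[0,0,0],[0,0,0],[0,0,0],[0,-1,0],[0,-1,0],[0,-1,0],[0,-1,0],[0,0,0]]' --delta_rot '[[0,0,0],[0,0,0],[0,0,0],[0,0,0],[0,0,0],[0,0,0],[0,0,0],[0,0,0],[0,0,0]]' --hand '[10,48,48,48,48,48,48,48,48]'

```text
time_s: 58.02
position: [0.5697, -0.0079, 0.2039]
tcp_rot: [-1.206, 1.206, -1.212]
ft_force: [0.6, 0.7, 0.1]
opening: 0.56
```

Run:
```python
from h import *
o=sensors.observe(); print(o['time_s'],o['position'].round(4),o['opening'],o['ft_force'])
c=cap('wrist','w26.png')
c=cap('top','t26.png')
for a,ce,m in yellow(c,15): print('y',a,ce.round(1),onz(c,ce,.012).round(4))
```

```text
58.025 [ 0.5697 -0.0079  0.2039] 0.5598689411900862 [0.58677336 0.7318721  0.11729695]
y 66 [136.6 198.7] [[0.5633 0.4282 0.012 ]]
y 44 [210.  203.9] [[0.5412 0.1643 0.012 ]]
y 40 [234.  204.5] [[0.538  0.0796 0.012 ]]
```

View pics/w26.png

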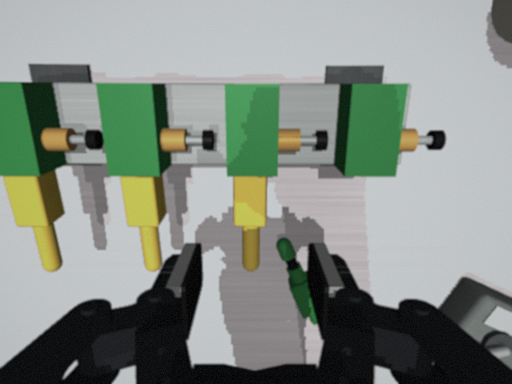

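>>> drive_tool --offset '[[-1,0,0],[-1,0,0],[-1,0,0],[-1,0,0],[-1,0,0],[-1,0,0],[-1,0,0],[-1,0,0],[-1,0,0],[-1,0,0]]' --delta_rot '[[0,0,0],[0,0,0],[0,0,0],[0,0,0],[0,0,0],[0,0,0],[0,0,0],[0,0,0],[0,0,0],[0,0,0]]' --hand '[52,52,52,52,52,52,52,52,52,52]'

```text
time_s: 59.38
position: [0.5675, 0.2427, 0.1999]
tcp_rot: [-1.212, 1.211, -1.209]
ft_force: [0.2, -0.7, 0.5]
opening: 0.608
```

>>> drive_tool --offset '[[-1,0,0],[-1,0,0],[-1,0,0],[-1,0,0],[-1,0,0],[-1,0,0],[-1,0,0.1],[-0.5,0,0.1],[0,1,0],[0,1,0]]' --delta_rot '[[0,0,0],[0,0,0],[0,0,0],[0,0,0],[0,0,0],[0,0,0],[0,0,0],[0,0,0],[0,-0.66,0],[0,0,0]]' --hand '[52,52,52,52,52,52,52,52,52,52]'

```text
time_s: 60.62
position: [0.5734, 0.4294, 0.1502]
tcp_rot: [-1.263, 1.123, -1.124]
ft_force: [1.0, -0.2, -0.4]
opening: 0.607
```

>>> drive_tool --offset '[[0,1,0],[0,1,0],[0,0,0]]' --delta_rot '[[0,0,0],[0,0,0],[0,0,0]]' --hand '[52,52,52]'

```text
time_s: 61.0
position: [0.5721, 0.4277, 0.0983]
tcp_rot: [-1.268, 1.126, -1.125]
ft_force: [-0.3, -0.1, 0.5]
opening: 0.61
```

Run:
```python
from h import *
o=sensors.observe(); print(o['time_s'],o['position'].round(4),o['opening'],o['ft_force'],toolR().round(4)[:,2])
c=cap('wrist','w27.png');rel(c)
```

```text
61.0 [0.5721 0.4277 0.0983] 0.6098470628189129 [-0.2632586  -0.05048871  0.46415247] [ 0.9934  0.1143 -0.0051]
[254. 186.] edge False L 0.1342 W 0.0237 mid [0.5752 0.428 ] yaw 7.0 off x,z [0.04 0.09] rot y -0.05
```

View pics/w27.png

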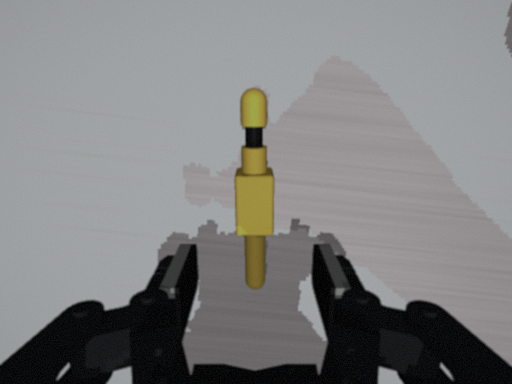

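>>> drive_tool --offset '[[0.04,1,0.08],[0,1,0],[0,0.94,0],[0,0,0],[0,0,0],[0,0,0],[0,0,0],[0,0,0]]' --delta_rot '[[0,-0.05,0],[0,0,0],[0,0,0],[0,0,0],[0,0,0],[0,0,0],[0,0,0],[0,0,0]]' --hand '[52,52,52,52,10,10,10,10]'

```text
time_s: 62.05
position: [0.576, 0.43, 0.0299]
tcp_rot: [-1.263, 1.117, -1.118]
ft_force: [-0.2, -0.8, 5.7]
opening: 0.261
```

>>> drive_tool --offset '[[0,-1,0],[0,-1,0],[0,-1,0],[0,-1,0],[0,-1,0],[0,-1,0],[0,0,0]]' --delta_rot '[[0,0,0],[0,0,0],[0,0.7,0],[0,0,0],[0,0,0],[0,0,0],[0,0,0]]' --hand '[10,10,10,10,10,10,10]'

```text
time_s: 62.92
position: [0.5761, 0.4303, 0.1819]
tcp_rot: [-1.205, 1.206, -1.208]
ft_force: [0.4, 0.6, -0.4]
opening: 0.262
```

Run:
```python
from h import *
o=sensors.observe(); print(o['time_s'],o['position'].round(4),o['opening'],o['ft_force'],toolR().round(4)[:,2])
c=cap('wrist','w28.png')
```

```text
62.925 [0.5761 0.4303 0.1819] 0.26184522143049654 [ 0.3599062   0.56104709 -0.41528477] [1.     0.0017 0.0043]
```

View pics/w28.png

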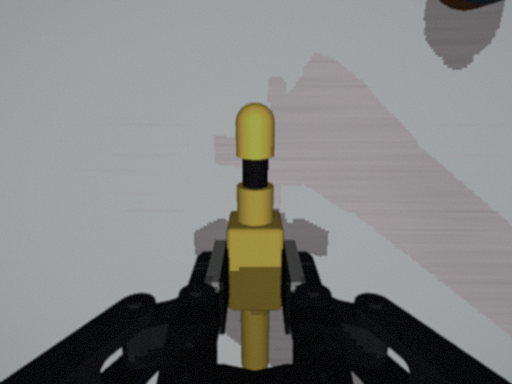

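>>> drive_tool --offset '[[1,0,-1],[1,0,-1],[1,0,-1],[1,0,-0.24],[1,0,0],[1,0,0],[1,0,0],[1,0,0],[1,0,0],[1,0,0]]' --delta_rot '[[0,0,0],[0,0,0],[0,0,0],[0,0,0],[0,0,0],[0,0,0],[0,0,0],[0,0,0],[0,0,0],[0,0,0]]' --hand '[10,10,10,10,10,10,10,10,10,10]'

```text
time_s: 64.22
position: [0.4937, 0.1777, 0.1769]
tcp_rot: [-1.212, 1.209, -1.207]
ft_force: [0.1, 0.2, -0.8]
opening: 0.256
```

>>> drive_tool --offset '[[1,0,0],[1,0,0],[1,0,0],[1,0,0],[1,0,0],[1,0,0],[1,0,0],[1,0,0],[1,0,0],[1,0,0]]' --delta_rot '[[0,0,0],[0,0,0],[0,0,0],[0,0,0],[0,0,0],[0,0,0],[0,0,0],[0,0,0],[0,0,0],[0,0,0]]' --hand '[10,10,10,10,10,10,10,10,10,10]'

```text
time_s: 65.47
position: [0.494, -0.0717, 0.177]
tcp_rot: [-1.211, 1.21, -1.207]
ft_force: [0.5, 0.5, -0.8]
opening: 0.26
```

>>> drive_tool --offset '[[0.7,0,0],[0,1,0],[0,1,0],[0,1,0],[0,0,0],[0,0,0]]' --delta_rot '[[0,0,0],[0,0,0],[0,0,0],[0,0,0],[0,0,0],[0,0,0]]' --hand '[10,10,10,10,10,10]'

```text
time_s: 66.22
position: [0.4955, -0.0883, 0.1039]
tcp_rot: [-1.21, 1.207, -1.208]
ft_force: [0.3, 0.3, -0.5]
opening: 0.259
```

Run:
```python
from h import *
o=sensors.observe(); print(o['time_s'],o['position'].round(4),o['opening'],o['ft_force'],toolR().round(4))
c=cap('wrist','w29.png')
```

```text
66.225 [ 0.4955 -0.0883  0.1039] 0.2586287407653586 [ 0.33525484  0.26288301 -0.53113632] [[ 1.9e-03  6.0e-04  1.0e+00]
 [-1.0e+00  0.0e+00  1.9e-03]
 [-0.0e+00 -1.0e+00  6.0e-04]]
```

View pics/w29.png

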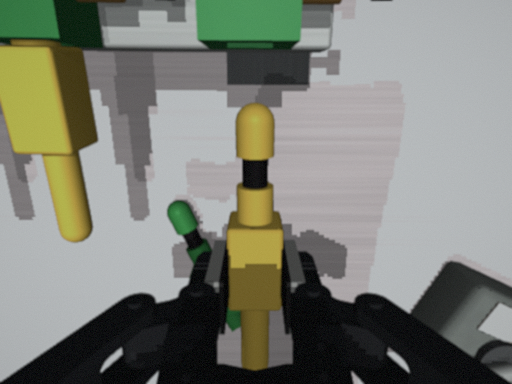

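>>> drive_tool --offset '[[-0.07,0.04,0.3],[0,0,0.3],[0,0,0.3],[0,0,0.3],[0,0,0.3],[0,0,0]]' --delta_rot '[[0,0,0],[0,0,0],[0,0,0],[0,0,0],[0,0,0],[0,0,0]]' --hand '[10,10,10,10,10,10]'

```text
time_s: 67.03
position: [0.5332, -0.0865, 0.1022]
tcp_rot: [-1.21, 1.208, -1.208]
ft_force: [-0.1, -0.0, -1.8]
opening: 0.262
```

>>> drive_tool --offset '[[0,0,0.3],[0,0,0.3],[0,0,0.3],[0,0,0.3],[0,0,0.2],[0,0,0]]' --delta_rot '[[0,0,0],[0,0,0],[0,0,0],[0,0,0],[0,0,0],[0,0,0]]' --hand '[10,10,10,10,10,10]'

```text
time_s: 67.78
position: [0.5666, -0.0855, 0.1017]
tcp_rot: [-1.212, 1.211, -1.205]
ft_force: [-3.6, 2.6, 0.7]
opening: 0.261
```

>>> drive_tool --offset '[[0,0,0.2],[0,0,0.15],[0,0,0]]' --delta_rot '[[0,0,0],[0,0,0],[0,0,0]]' --hand '[10,10,10]'

```text
time_s: 68.15
position: [0.567, -0.0854, 0.1015]
tcp_rot: [-1.226, 1.225, -1.196]
ft_force: [-27.8, 3.5, 20.6]
opening: 0.261
```

>>> drive_tool --offset '[[0,0,-0.35],[0,0,0],[0,0,0],[0,0,0],[0,-1,0],[0,-1,0],[0,-1,0],[0,-1,0],[0,0,0]]' --delta_rot '[[0,0,0],[0,0,0],[0,0,0],[0,0,0],[0,0,0],[0,0,0],[0,0,0],[0,0,0],[0,0,0]]' --hand '[10,48,48,48,48,48,48,48,48]'

```text
time_s: 69.28
position: [0.5694, -0.0869, 0.2045]
tcp_rot: [-1.207, 1.204, -1.211]
ft_force: [0.4, 0.3, -0.4]
opening: 0.562
```

Run:
```python
from h import *
o=sensors.observe(); print(o['time_s'],o['position'].round(4),o['opening'],o['ft_force'],toolR().round(4)[:,2])
c=cap('wrist','w30.png')
c=cap('top'); cv2.imwrite('pics/t30.png',cv2.resize(c['frame'][120:280,110:410,::-1],None,fx=2.6,fy=2.6,interpolation=cv2.INTER_CUBIC))
```

```text
69.275 [ 0.5694 -0.0869  0.2045] 0.5623694000006342 [ 0.36819763  0.27712765 -0.40090934] [1.     0.0015 0.0048]
```

View pics/w30.png

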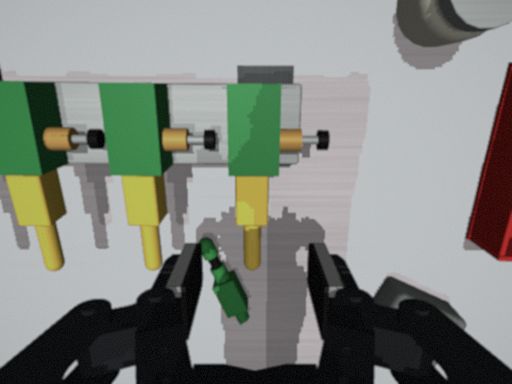

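View pics/t30.png

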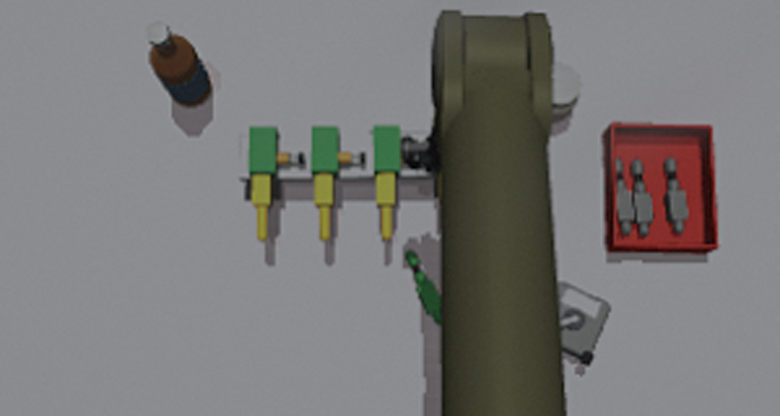

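>>> drive_tool --offset '[[1,-1,-0.9],[1,-1,-0.9],[1,0,-0.9],[1,0,-0.9],[1,0,-0.9],[1,0,-1],[0.1,0,0],[0,0,0]]' --delta_rot '[[0,0,0],[0,0,0],[0,0,0],[0,0,0],[0,0,0],[0,0,0],[0,0,0],[0,0,0]]' --hand '[48,48,48,48,48,48,48,48]'

```text
time_s: 70.38
position: [0.4305, -0.2388, 0.2514]
tcp_rot: [-1.21, 1.209, -1.207]
ft_force: [0.5, 0.1, 0.2]
opening: 0.555
```

Run:
```python
from h import *
o=sensors.observe(); print(o['time_s'],o['position'].round(4),o['opening'],o['ft_force'],toolR().round(4)[:,2])
c=cap('wrist','w31.png')
c=cap('top'); cv2.imwrite('pics/t31.png',cv2.resize(c['frame'][210:280,290:370,::-1],None,fx=7,fy=7,interpolation=cv2.INTER_CUBIC))
```

```text
70.375 [ 0.4305 -0.2388  0.2514] 0.555240843077214 [0.5439842  0.09469391 0.17000527] [ 1.0e+00  1.7e-03 -9.0e-04]
```

View pics/w31.png

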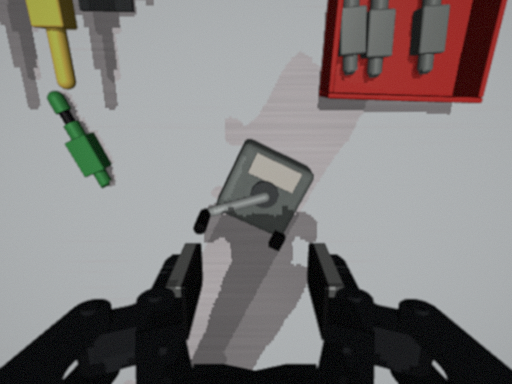

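Run:
```python
from h import *
c=cap('wrist'); f=c['frame']
cv2.imwrite('pics/w31z.png',cv2.resize(f[130:260,170:330,::-1],None,fx=4.8,fy=4.5,interpolation=cv2.INTER_CUBIC))
print('pivot',onz(c,[(265,192)],.055)); print('post top',onz(c,[(202,226)],.092)); print('post low',onz(c,[(206,212)],.052)); print('stop',onz(c,[(276,242)],.05))
```

```text
pivot [[ 0.40518992 -0.24855917  0.055     ]]
post top [[ 0.38502741 -0.19147178  0.092     ]]
post low [[ 0.38281593 -0.18955357  0.052     ]]
stop [[ 0.34882382 -0.26091544  0.05      ]]
```

View pics/w31z.png

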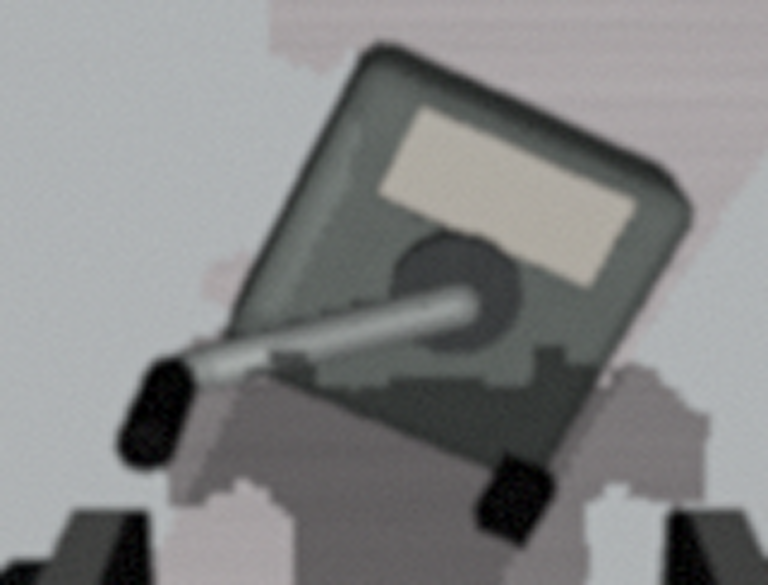

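View pics/t31.png

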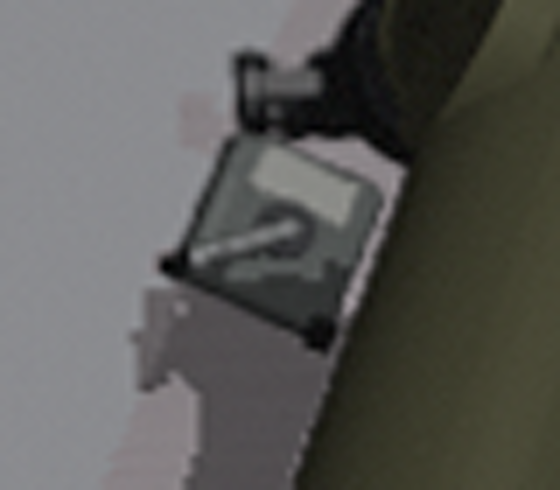

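Run:
```python
from h import *
o=sensors.observe(); print(o['qpos'].round(3))
c=cap('wrist')
print('pivot',onz(c,[(265.2,195),(267,196)],.055).round(4)); print('post top',onz(c,[(200.2,229)],.092).round(4)); print('base',onz(c,[(206.5,212)],.055).round(4))
```

```text
[ 0.669 -0.005 -0.217  1.821 -0.002  1.326 -1.114]
pivot [[ 0.4021 -0.2489  0.055 ]
 [ 0.4011 -0.2506  0.055 ]]
post top [[ 0.3821 -0.1898  0.092 ]]
base [[ 0.384  -0.1905  0.055 ]]
```

>>> drive_tool --offset '[[0,0,0],[0,0,0],[0,0,0],[0,0,0],[0,0,0],[0,0,0],[0,0,0],[0,0,0],[0,0,0],[0,0,0]]' --delta_rot '[[0,-1,0],[0,-1,0],[0,-1,0],[0,-1,0],[0,-1,0],[0,-1,0],[0,-1,0],[0,-1,0],[0,-1,0],[0,0,0]]' --hand '[64,64,64,64,64,64,64,64,64,64]'

```text
time_s: 71.82
position: [0.4308, -0.2387, 0.2522]
tcp_rot: [-1.571, -0.001, 0.001]
ft_force: [0.7, 0.5, 0.6]
opening: 0.75
```

>>> drive_tool --offset '[[0.8,0,1],[0,1,1],[0,1,0.1],[0,1,0],[0,1,0],[0,1,0],[0,0.8,0],[0,0,0]]' --delta_rot '[[0,0,0],[0,0,0],[0,0,0],[0,0,0],[0,0,0],[0,0,0],[0,0,0],[0,0,0]]' --hand '[64,64,64,64,64,64,64,64]'

```text
time_s: 72.82
position: [0.4493, -0.1859, 0.1059]
tcp_rot: [-1.569, 0.003, 0.002]
ft_force: [0.3, -0.2, 0.3]
opening: 0.75
```

Run:
```python
from h import *
o=sensors.observe(); print(o['time_s'],o['position'].round(4),o['opening'],o['ft_force'],toolR().round(3)); print(o['qpos'].round(3))
c=cap('wrist','w32.png'); c=cap('side'); cv2.imwrite('pics/s32.png',cv2.resize(c['frame'][100:260,230:430,::-1],None,fx=3.5,fy=3.5))
```

```text
72.825 [ 0.4493 -0.1859  0.1059] 0.7495882163161247 [ 0.30742378 -0.19992053  0.26277584] [[ 1.    -0.003  0.   ]
 [-0.     0.002  1.   ]
 [-0.003 -1.     0.002]]
[ 0.599  0.117 -0.274  2.006  0.036  1.027  0.307]
```

View pics/w32.png

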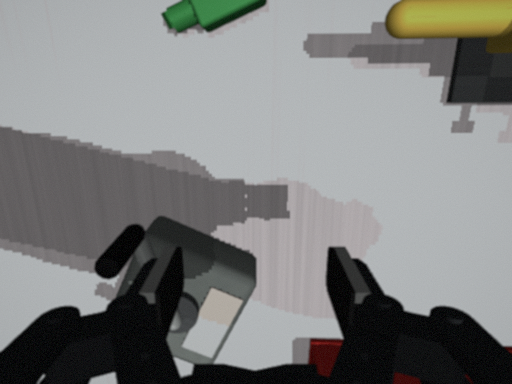

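View pics/s32.png

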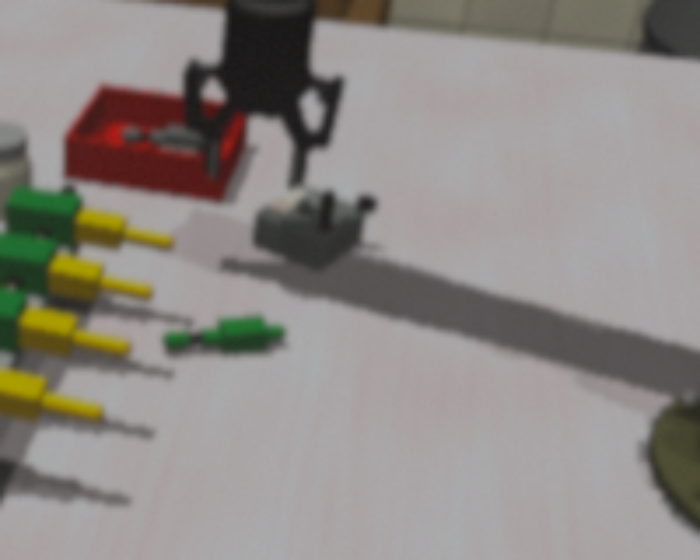

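>>> drive_tool --offset '[[0,0.6,0],[0,0.52,0],[0,0,0]]' --delta_rot '[[0,0,0],[0,0,0],[0,0,0]]' --hand '[64,64,64]'

```text
time_s: 73.3
position: [0.4492, -0.1864, 0.0779]
tcp_rot: [-1.57, 0.001, 0.003]
ft_force: [-0.1, 0.7, 0.2]
opening: 0.746
```

Run:
```python
from h import *
o=sensors.observe(); print(o['time_s'],o['position'].round(4),o['ft_force'])
c=cap('wrist','w33.png'); c=cap('side'); cv2.imwrite('pics/s33.png',cv2.resize(c['frame'][130:190,270:370,::-1],None,fx=7,fy=7,interpolation=cv2.INTER_CUBIC))
```

```text
73.3 [ 0.4492 -0.1864  0.0779] [-0.08649307  0.74691155  0.15751548]
```

View pics/w33.png

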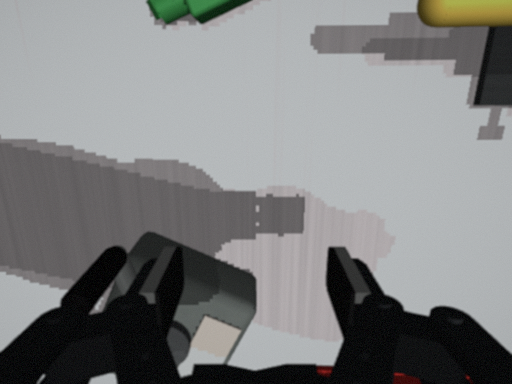

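View pics/s33.png

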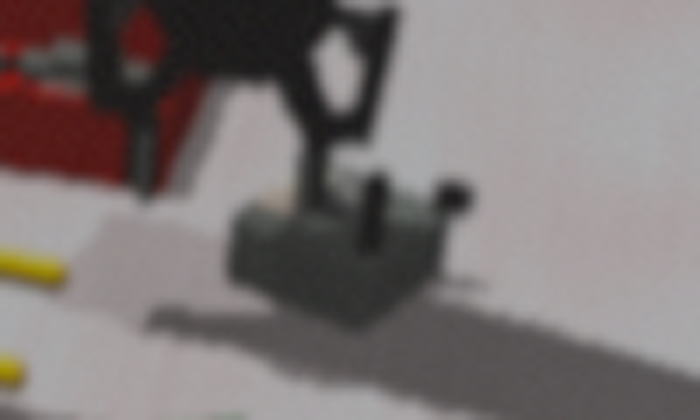

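>>> drive_tool --offset '[[-0.7,0,0],[-0.6,0,-0.05],[-0.4,0,-0.1],[-0.2,0,-0.15],[0,0,0]]' --delta_rot '[[0,0,0],[0,0,0],[0,0,0],[0,0,0],[0,0,0]]' --hand '[64,64,64,64,64]'

```text
time_s: 74.03
position: [0.4022, -0.1941, 0.0794]
tcp_rot: [-1.57, -0.0, 0.001]
ft_force: [1.3, 2.6, 2.6]
opening: 0.746
```

Run:
```python
from h import *
o=sensors.observe(); print(o['time_s'],o['position'].round(4),o['ft_force'],o['qpos'].round(2))
c=cap('wrist','w34.png'); c=cap('side'); cv2.imwrite('pics/s34.png',cv2.resize(c['frame'][130:190,270:370,::-1],None,fx=7,fy=7,interpolation=cv2.INTER_CUBIC))
c=cap('top'); cv2.imwrite('pics/t34.png',cv2.resize(c['frame'][210:280,290:370,::-1],None,fx=7,fy=7,interpolation=cv2.INTER_CUBIC))
```

```text
74.025 [ 0.4022 -0.1941  0.0794] [1.2663723  2.64088217 2.62180082] [ 0.64  0.07 -0.25  2.12  0.02  0.96  0.37]
```

View pics/w34.png

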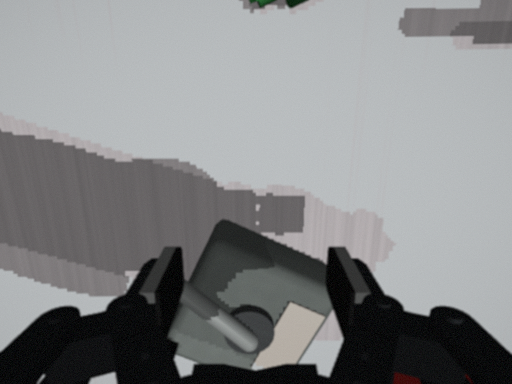

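View pics/s34.png

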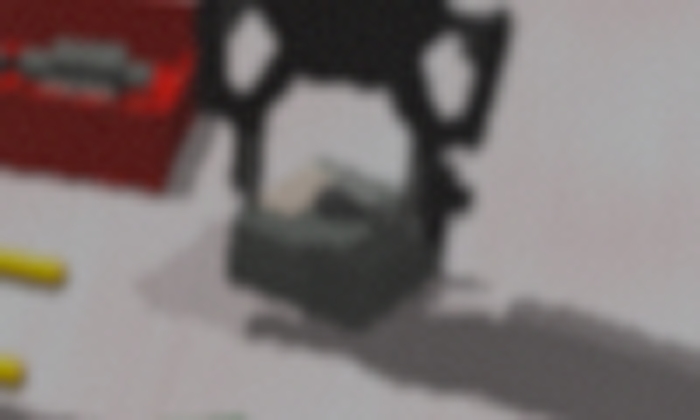

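View pics/t34.png

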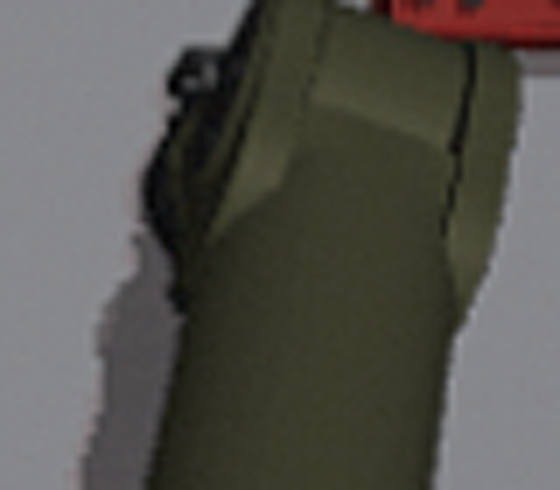

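>>> drive_tool --offset '[[-0.25,0,-0.25],[-0.2,0,-0.3],[-0.1,0,-0.2],[0,0,0]]' --delta_rot '[[0,0,0],[0,0,0],[0,0,0],[0,0,0]]' --hand '[64,64,64,64]'

```text
time_s: 74.68
position: [0.388, -0.2134, 0.0789]
tcp_rot: [-1.57, 0.001, 0.002]
ft_force: [-1.7, 4.9, 3.3]
opening: 0.745
```

Run:
```python
from h import *
o=sensors.observe(); print(o['time_s'],o['position'].round(4),o['ft_force'],o['qpos'].round(2))
c=cap('wrist','w35.png')
```

```text
74.675 [ 0.388  -0.2134  0.0789] [-1.65640037  4.94091906  3.26319183] [ 0.67  0.06 -0.23  2.13  0.02  0.96  0.43]
```

View pics/w35.png

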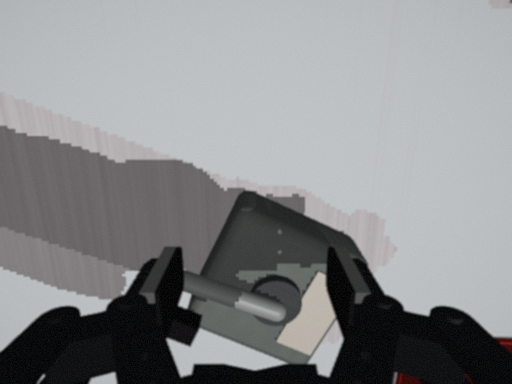

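>>> drive_tool --offset '[[0,0,-0.15],[0,0,-0.15],[0,0,0]]' --delta_rot '[[0,0,0],[0,0,0],[0,0,0]]' --hand '[64,64,64]'

```text
time_s: 75.1
position: [0.3892, -0.2197, 0.0789]
tcp_rot: [-1.569, -0.001, 0.002]
ft_force: [0.5, 5.4, 0.1]
opening: 0.746
```

Run:
```python
from h import *
o=sensors.observe(); print(o['time_s'],o['position'].round(4),o['ft_force'],o['qpos'].round(2))
c=cap('wrist','w36.png')
```

```text
75.1 [ 0.3892 -0.2197  0.0789] [0.53441059 5.43979534 0.11886756] [ 0.67  0.07 -0.22  2.12  0.02  0.96  0.44]
```

View pics/w36.png

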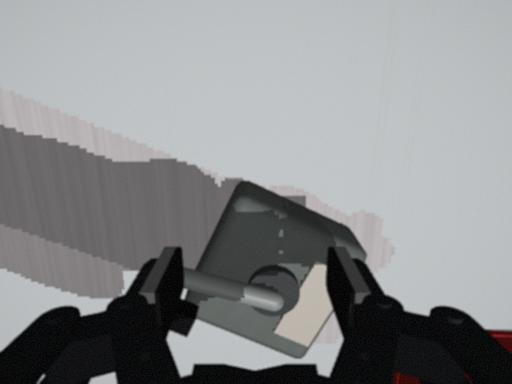

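>>> drive_tool --offset '[[0,0,-0.2],[0,0,-0.2],[0,0,0]]' --delta_rot '[[0,0,0],[0,0,0],[0,0,0]]' --hand '[64,64,64]'

```text
time_s: 75.53
position: [0.3914, -0.2315, 0.0799]
tcp_rot: [-1.573, -0.005, -0.002]
ft_force: [6.0, 2.1, -0.8]
opening: 0.749
```

Run:
```python
from h import *
o=sensors.observe(); print(o['time_s'],o['position'].round(4),o['ft_force'],o['qpos'].round(2))
c=cap('wrist','w37.png')
```

```text
75.525 [ 0.3914 -0.2315  0.0799] [ 5.98801284  2.05986541 -0.83222535] [ 0.68  0.08 -0.21  2.11  0.02  0.95  0.46]
```

View pics/w37.png

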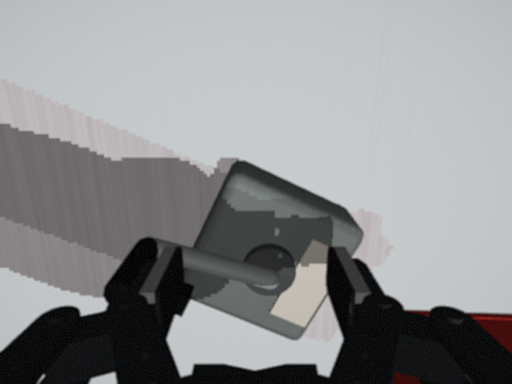

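>>> drive_tool --offset '[[0,-1,0],[0,-1,0],[1,0,0],[1,0,1],[0.3,0,0.6],[0,0,0]]' --delta_rot '[[0,0,0],[0,0,0],[0,0,0],[0,0,0],[0,1,0],[0,0.5,0]]' --hand '[64,64,64,64,64,64]'

```text
time_s: 76.32
position: [0.4471, -0.1902, 0.1292]
tcp_rot: [-1.563, 0.205, -0.205]
ft_force: [-0.3, -0.9, 0.0]
opening: 0.751
```

Run:
```python
from h import *
o=sensors.observe(); p=o['position'];Rm=toolR(); print(o['time_s'],p.round(4),o['ft_force'],Rm[:,2].round(3))
W=[(.45,-.193,.078),(.436,-.194,.078),(.405,-.205,.078),(.394,-.214,.078),(.384,-.226,.078),(.382,-.233,.078)]
for w in W:
    w=np.array(w); print(w,(Rm.T@(w-p)/.025).round(2)); p=w
c=cap('wrist','w38.png')
```

```text
76.325 [ 0.4471 -0.1902  0.1292] [-0.28986186 -0.89500993  0.03905962] [ 0.258  0.966 -0.001]
[ 0.45  -0.193  0.078] [ 0.14  2.05 -0.08]
[ 0.436 -0.194  0.078] [-0.53  0.   -0.18]
[ 0.405 -0.205  0.078] [-1.08  0.   -0.74]
[ 0.394 -0.214  0.078] [-0.33  0.   -0.46]
[ 0.384 -0.226  0.078] [-0.26  0.   -0.57]
[ 0.382 -0.233  0.078] [-0.01  0.   -0.29]
```

View pics/w38.png

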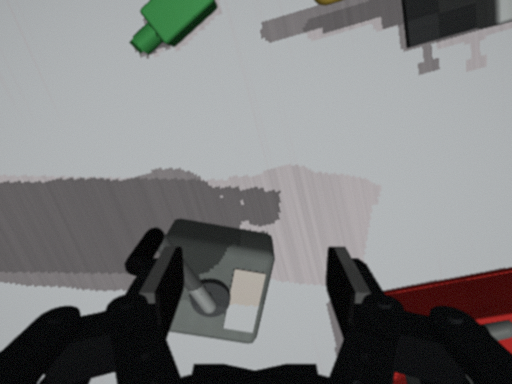

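>>> drive_tool --offset '[[0.14,1,-0.08],[0,1.0,0],[0,0.05,0],[-0.53,0,-0.18],[-0.54,0,-0.37],[-0.54,0,-0.37],[-0.33,0,-0.46],[0,0,0]]' --delta_rot '[[0,0,0],[0,0,0],[0,0,0],[0,0,0],[0,0,0],[0,0,0],[0,0,0],[0,0,0]]' --hand '[64,64,64,64,64,64,64,64]'

```text
time_s: 77.38
position: [0.3925, -0.2149, 0.0786]
tcp_rot: [-1.561, 0.207, -0.206]
ft_force: [1.7, 3.6, 3.2]
opening: 0.749
```

Run:
```python
from h import *
o=sensors.observe(); p=o['position'];Rm=toolR(); print(o['time_s'],p.round(4),o['ft_force'],Rm[:,2].round(3))
W=[(.384,-.226,.078),(.382,-.233,.078)]
for w in W:
    w=np.array(w); print(w,(Rm.T@(w-p)/.025).round(2)); p=w
c=cap('wrist','w39.png')
```

```text
77.375 [ 0.3925 -0.2149  0.0786] [1.66630155 3.62077501 3.21187132] [ 0.26   0.966 -0.   ]
[ 0.384 -0.226  0.078] [-0.21  0.02 -0.52]
[ 0.382 -0.233  0.078] [-0.    0.   -0.29]
```

View pics/w39.png

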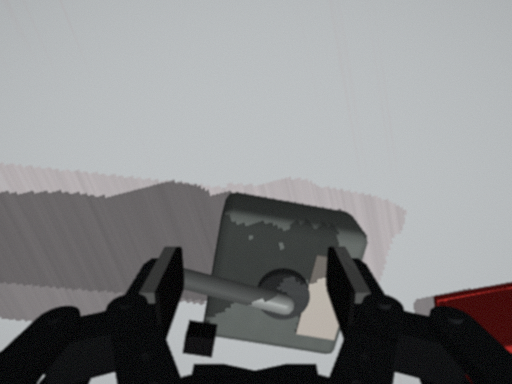

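>>> drive_tool --offset '[[-0.15,0,-0.26],[-0.15,0,-0.26],[0,0,-0.2],[0,0,0]]' --delta_rot '[[0,0,0],[0,0,0],[0,0,0],[0,0,0]]' --hand '[64,64,64,64]'

```text
time_s: 77.92
position: [0.3849, -0.2283, 0.0786]
tcp_rot: [-1.559, 0.199, -0.208]
ft_force: [8.4, 5.7, 0.5]
opening: 0.749
```

Run:
```python
from h import *
o=sensors.observe(); p=o['position'];Rm=toolR(); print(o['time_s'],p.round(4),o['ft_force'],Rm.T@o['ft_force'])
c=cap('wrist','w40.png')
```

```text
77.925 [ 0.3849 -0.2283  0.0786] [8.37899671 5.68385949 0.53660371] [ 6.6431107  -0.48191463  7.64451611]
```

View pics/w40.png

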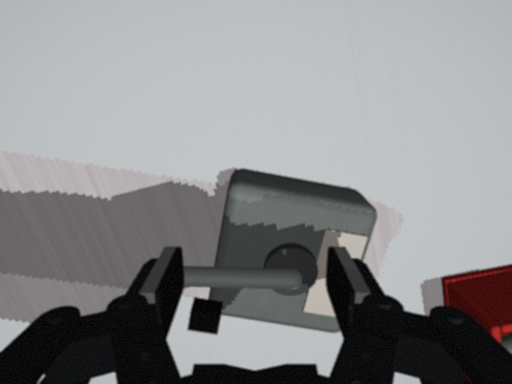

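Run:
```python
from h import *
c=cap('wrist'); f=c['frame']
cv2.imwrite('pics/w41z.png',cv2.resize(f[220:340,130:330,::-1],None,fx=4,fy=4,interpolation=cv2.INTER_CUBIC))
p=onz(c,[(293,277.5),(188,275.5)],.055); d=p[1]-p[0]; print(p.round(4),np.degrees(np.arctan2(d[1],d[0])))
```

```text
[[ 0.3993 -0.2456  0.055 ]
 [ 0.3503 -0.2313  0.055 ]] 163.74242730267576
```

View pics/w41z.png

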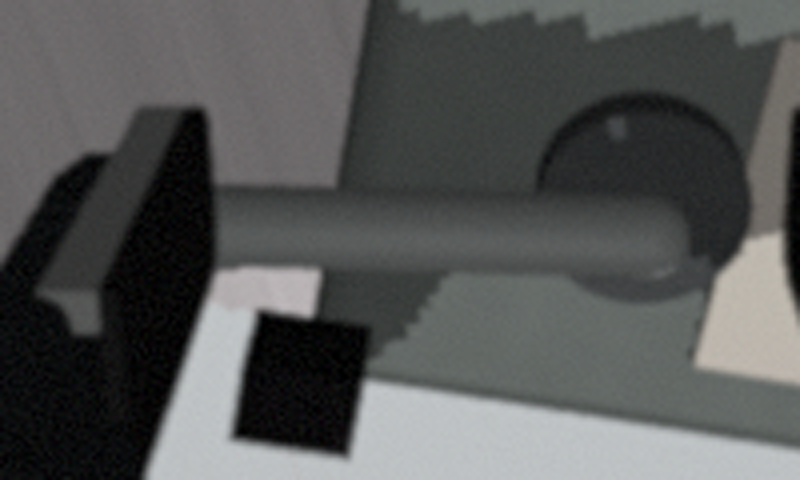

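Run:
```python
from h import *
# w31: TCP pose known; rebuild camera pose from stored offset: use current camera relative to tool
o=sensors.observe(); c=cap('wrist'); Rt=toolR()
Pc=Rt.T@(np.array(c['position'])-o['position']); Rc=Rt.T@rot(c)
R0=R.from_rotvec([-1.21,1.209,-1.207]).as_matrix(); p0=np.array([.4305,-.2388,.2514])
c0=dict(c); c0['position']=p0+R0@Pc; c0['attitude']=R0@Rc
for a,b in [((269,196.7),(209.6,212.2)),((268,196),(212,211))]:
    p=onz(c0,[a,b],.055); d=p[1]-p[0]; print(p.round(4),np.degrees(np.arctan2(d[1],d[0])))
print(o['ft_force'],o['position'])
```

```text
[[ 0.4002 -0.2524  0.055 ]
 [ 0.3837 -0.1934  0.055 ]] 105.58933216663502
[[ 0.4009 -0.2514  0.055 ]
 [ 0.385  -0.1958  0.055 ]] 105.96668766575925
[9.06403948 5.9472553  0.97696562] [ 0.38490318 -0.228272    0.07859719]
```

>>> drive_tool --offset '[[-0.1,0,-0.15],[0,0,0],[0,0,0]]' --delta_rot '[[0,0,0],[0,0,0],[0,0,0]]' --hand '[64,64,64]'

```text
time_s: 78.45
position: [0.3846, -0.2285, 0.0789]
tcp_rot: [-1.556, 0.194, -0.21]
ft_force: [15.8, 13.7, -1.2]
opening: 0.748
```

Run:
```python
from h import *
o=sensors.observe(); p=o['position'];Rm=toolR(); print(o['time_s'],p.round(4),o['ft_force'],Rm.T@o['ft_force'])
c=cap('wrist'); f=c['frame']
cv2.imwrite('pics/w42z.png',cv2.resize(f[220:340,130:330,::-1],None,fx=4,fy=4,interpolation=cv2.INTER_CUBIC))
```

```text
78.45 [ 0.3846 -0.2285  0.0789] [15.77320024 13.65642136 -1.20955411] [11.75897612  1.42937024 17.21737764]
```

View pics/w42z.png

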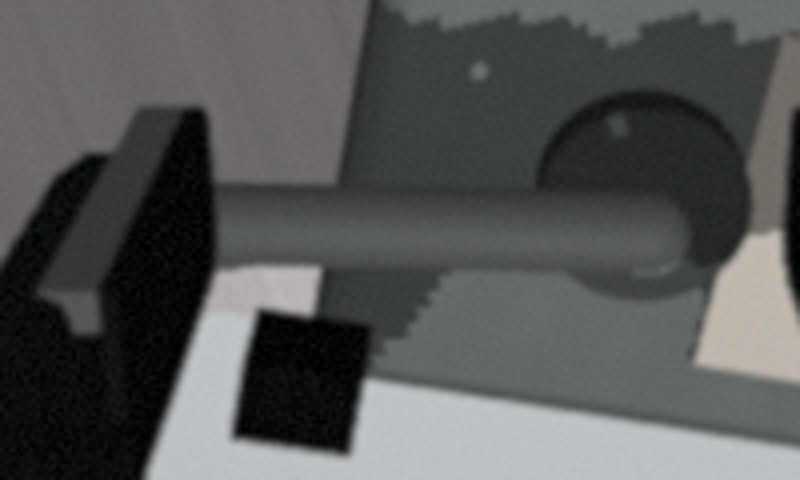

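The force rose to 21 N with no motion, so the lever is on its stop. I retrace so that it can spring back.

>>> drive_tool --offset '[[0.1,0,0.35],[0.3,0,0.52],[0.33,0,0.46],[0.54,0,0.37],[0.54,0,0.37],[0.53,0,0.18],[0.5,0,0],[0,-1,0],[0,-1,0],[0,-1,0]]' --delta_rot '[[0,0,0],[0,0,0],[0,0,0],[0,0,0],[0,0,0],[0,0,0],[0,0,0],[0,0,0],[0,0,0],[0,0,0]]' --hand '[64,64,64,64,64,64,64,64,64,64]'

```text
time_s: 79.75
position: [0.4616, -0.1975, 0.1537]
tcp_rot: [-1.562, 0.205, -0.205]
ft_force: [-0.8, -0.1, 0.3]
opening: 0.744
```

>>> drive_tool --offset '[[0,-1,0],[0,-1,0],[0,-1,0],[0,0,0.8],[0,0,-0.8],[0,0,0],[0,0,0],[0,0,0]]' --delta_rot '[[0,0,0],[0,0,0],[0,0,0],[0,0,0],[0,0,0],[0,0,0],[0,0,0],[0,0,0]]' --hand '[64,64,64,64,64,64,64,64]'

```text
time_s: 80.75
position: [0.4617, -0.1961, 0.2279]
tcp_rot: [-1.561, 0.204, -0.204]
ft_force: [0.2, 0.1, 0.3]
opening: 0.75
```

Run:
```python
from h import *
o=sensors.observe(); p=o['position']; print(o['time_s'],p.round(4),o['ft_force'])
c=cap('wrist','w43.png')
c=cap('top'); cv2.imwrite('pics/t43.png',cv2.resize(c['frame'][120:280,110:410,::-1],None,fx=2.6,fy=2.6,interpolation=cv2.INTER_CUBIC))
c=cap('side'); cv2.imwrite('pics/s43.png',cv2.resize(c['frame'][110:310,120:420,::-1],None,fx=2.6,fy=2.6,interpolation=cv2.INTER_CUBIC))
```

```text
80.75 [ 0.4617 -0.1961  0.2279] [0.24190939 0.05115118 0.31291364]
```

View pics/w43.png

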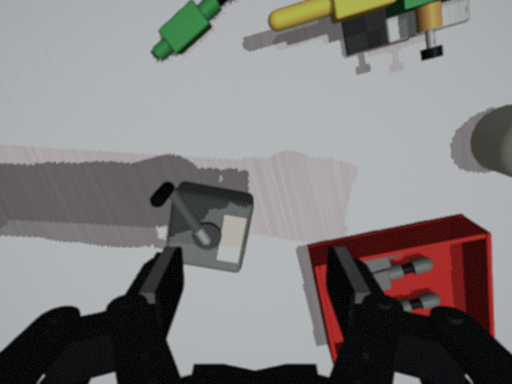

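View pics/t43.png

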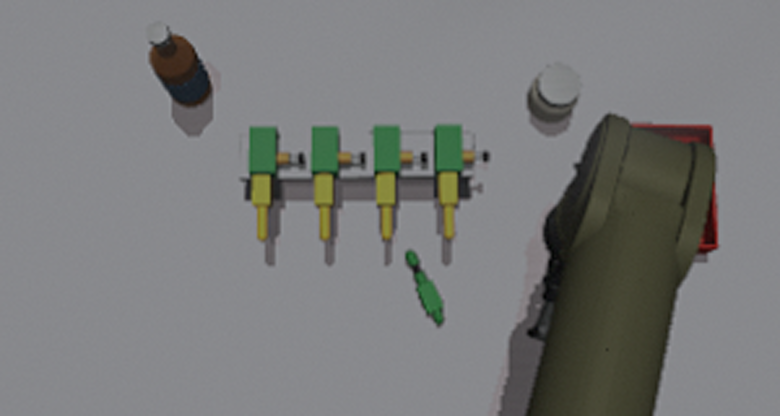

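View pics/s43.png

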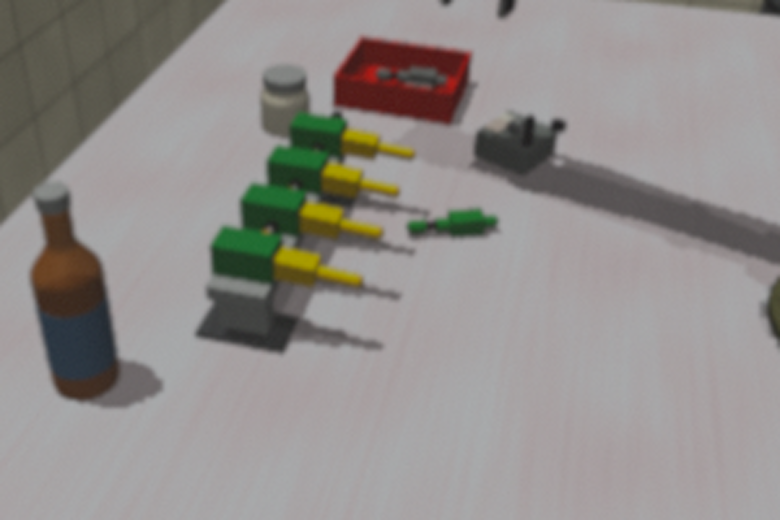

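The checks show all four yellows seated, the greys in the bin, the lever back at rest and the bystanders unmoved. I hand in.

Run:
```python
from h import *
print(r.job_done())
```

```text
the job is handed in; nothing more can be done
None
```

The job is handed in at about 81 s of the 210 s allowed, with everything on the list done. No verdict is reported.

- **Broken pegs:** I pulled the three grey pegs from sockets 1, 2 and 3 (socket 4 was already empty). A wrist picture showed all three lying flat in the red bin.
- **Yellow pegs:** All four are in sockets 1 to 4. Each stopped hard at about 20–28 N of push with its collar against the mouth, and the last top and side pictures show them level in place. I did not see the plungers snap in. I judge that from the pegs stopping where the broken ones had sat.
- **Lever:** My first push slipped off the post partway, so I let the lever spring back and tried again with the tool turned 15°. The second push moved it about 58° (1.01 rad), and the force rose to 21 N with no further motion, so it was on its stop. The last pictures show it back at rest.
- **Left alone:** The bottle, the cap tub and the green look-alike were not touched. I did not see any yellow peg get knocked aside.

Small disagreements: the lever's rest angle came out at 106° or 108° depending on the pixels used. Socket positions from the camera and from gripping the pegs agreed to within about 1 mm.

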